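# Load the electrical test box, hasp it shut and reset the stop

### The arm

A 6-joint arm with a two-finger parallel gripper is mounted at the origin on the work surface. World frame = base frame: x ahead of the robot, y to its left, z up, the work surface at z = 0. Lengths are in m, angles in degrees, forces in N, time in s.
With the tool pointing down it reaches from about 0.425 to 1.125 m from the base axis. Payload 14.9 kg.
Tool frame: the origin (TCP) lies midway between the tips of the shut fingers; the grasp point (between the pads) lies 19 mm behind it; z points along the fingers, y is the direction in which the jaws open and shut (so a half turn about z gives the same grasp; the last joint's range is limited). The gripper opens to 91 mm and grips with 3 to 60 N. Pads are 32 mm wide; open, the fingers measure 118 mm over their backs; the gripper's body (76 mm by 178 mm) begins 60 mm behind the grasp point.
Start: joints at [74.124, 21.709, 99.362, -0, 58.929, -1.908], TCP at [0.169, 0.679, 0.214] pointing down, gripper open.
Joint ranges: [-158.91, 158.91], [-42.39, 125.64], [0.06, 152.35], [-60.88, 240.88], [17.5, 164.5], [-176.32, 176.32]. Speed limits (degrees/s): [108.29, 108.29, 136.94, 180, 180, 180].

### API

Orientations are given as [roll, pitch, yaw] about the fixed x, y, z axes, in that order (R = Rz(yaw) Ry(pitch) Rx(roll)).
In Python, from station import manip gives the robot as it stands.
- The arm moves only by the shell command python3 -m inch 'ROWS' [OPENING] [FORCE]. ROWS is JSON, a list of rows, each an object with "dp": the shift along the tool's x, y, z in m, a list of three; "delta_rot": the turn, a rotation vector about the tool's x, y, z in degrees, a list of three. In form: [{"dp": [x, y, z], "delta_rot": [wx, wy, wz]}, ...]. A call has 1 to 8 rows; each row shifts and turns the commanded pose from where the row before left it, along the tool's axes as they then stand; what a row does not reach is not made up. A row lasts 1/8 s, in which the tool goes at most 62.5 mm and 10.7 degrees, less where a joint would pass 70% of its speed; a pose out of reach is approached as far as the arm can. A call is refused whole if a number of a shift passes 0.0625 or a number of a turn 10.7, either way. A call with a gripper value outside its range is refused whole. OPENING is the closure in counts, from 0 (fully open) to 255 (shut), set as the call begins (- or left out, the last holds). The fingers move at their own pace and stop on an object; FORCE is the grip in N (left out, the last holds). Time passes only in rows, so rows that do not move let the fingers close. It gives the time, the measured TCP pose, the force and the opening at its end, in the units of the state.
- manip.get_obs(): the state, without advancing time (a new reading comes with each control period).
- manip.grab_frame(name): name is "side" or "top"; returns a dict with "frame" (400x640x3 uint8, red, green, blue), "z_map" (400x640 float32, m along the optical axis (not along the pixel's ray), 0 where there is no reading), "K" (3x3 intrinsics, pixels), "dist_coeffs" ([k1, k2, p1, p2, k3] as OpenCV has them; the pictures are not rectified), "T" (4x4, takes a point from camera to world coordinates). Camera axes: x right, y up, looking along -z (the intrinsics and any distortion apply to the point x, -y, -z); pixel columns grow to the right and rows downward; lengths in m; the calibration is good to about 2 mm. A picture is of the moment at which its call begins.
- manip.sign_off(): hands the job in, once; it reports no verdict.
The state is a dict: "time_s": time; "joint_pos": joint angles; "dq": joint speeds; "effort": joint torques, N m; "position": TCP position; "eef_rot": TCP orientation; "contact_force": force on the tool from outside, world axes, zero at the start; "torque": the same for the moment, N m; "gripper_width": finger opening in m.
Only numpy, scipy, OpenCV 4.12 (cv2) and the standard library are available. Lean on these libraries where they do the work, as an engineer would, in place of code of your own. Each camera call takes 0.05 s, during which the arm holds its last target.

### The job

Load the test box with every circuit board lying on the blue mat: first press the red mushroom stop down until it latches, then swing the hasp off its staple, open the lid right up, and lay each board flat in a bay of its own. Then shut the lid fully and swing the hasp back down over the staple; only when the box is hasped, twist the stop's head clockwise so that it pops up again. Leave the cutters, the screwdriver and the solder reel where they lie.

Things in the scene. Friction and masses are not known exactly. Their poses are not given: they have to be found in the camera images.
- test_box: grey test box, fixed to the bench, 180 (x) x 268 (y) mm, rim 85 mm above the bench; walls 6 mm, inner floor 30 mm above the bench. Origin: centre of the underside; the staple is on its front (-x, towards the robot), the lid's hinge along its far rim. Three white ribs, 4 mm wide and 14 mm high, part the floor into four bays, each 168 (x) x 60 (y) mm
- lid (a joint): lid angle (rad): 0 shut, 1.75 at its stop just past upright. Frame with clear pane, 268 wide, 10 mm thick, reaching 184 mm from its hinge axis, which runs along y at box x = +90 mm, 85.5 mm above the bench (the lid's underside). Stiff hinge: stays where it is left (about 6 N at the handle lifts it), must be pushed shut. Cannot be lifted while the hasp is over the staple
- lid_handle (a point): middle of the black bow handle on the lid's top: bar 110 mm long along y, 10 x 10 mm thick, its middle 34 mm above the lid's top and 134 mm from the lid's hinge line; 29 mm free below the bar, 90 mm between its two legs
- hasp (a joint): hasp angle on the lid (rad): 0 hanging straight down along the box front, over the staple; grows as its lower end swings out and up towards the robot; 1.57 straight out from the lid, stop at 2.4. Clear of the staple above 0.6. Hinge axis along y on the lid's front edge: with the lid shut at box x = -104 mm, 90 mm above the bench. Stays where it is left (0.045 N m friction)
- hasp_tab (a point): grip point of the brass hasp: middle of its pull tab's rolled end, a bar 10 mm thick, 28 mm long (y). The 18 mm wide tab is square to the strap's lower end (towards the robot when the hasp is down, up when it stands straight out). Strap 24 mm wide, slotted. The point is 30 mm out from the strap, 42.5 mm along it from the hasp's hinge; 47 mm above the bench with the hasp down
- staple (a point): middle of the steel staple on the box's front, 68 mm above the bench: a bow 6 mm wide that stands 20 mm out of the wall and passes through the hasp's slot
- bay0 (a point): centre of the floor of the bay at the box's -y end, 30 mm above the bench; x and y axes as the box's
- bay1 (a point): the same of the next bay, 64 mm further along the box's +y
- bay2 (a point): the same of the third bay
- bay3 (a point): the same of the bay at the box's +y end
- stop_station: stop station, fixed to the bench: square grey and yellow housing 76 x 76 mm, 64 mm high, with the red mushroom stop on its top. Origin: centre of the underside
- stop_top (a point): centre of the top of the red mushroom head: 40 mm across, 24 mm tall, with a white bar on top; its top is 101 mm above the bench when up, about 94 mm when latched down
- stop_plunger (a joint): how far the mushroom is pressed down (m): 0 up, latches at about 0.007, bottom stop 0.009. Press it right to the bottom (about 10 N) and let go: it stays latched
- stop_head (a joint): turn of the mushroom head (rad), clockwise from above positive, 0 to 0.9, sprung back to 0. Turned past about 0.5 while latched and then let go, it springs up
- board_a: circuit board, 90 (own x) x 48 (own y) mm, lying flat: slab 8 mm thick with standoffs, and a dark transformer block 30 (x) x 36 (y) mm standing on its middle from 8 to 38 mm above the underside, a good grip across its 30 mm. 0.22 kg. Origin: centre of the underside, z up on the component side. Absent in some starts (None)
- board_b: circuit board, 90 (own x) x 48 (own y) mm, lying flat: slab 8 mm thick with standoffs, and a dark transformer block 30 (x) x 36 (y) mm standing on its middle from 8 to 38 mm above the underside, a good grip across its 30 mm. 0.22 kg. Origin: centre of the underside, z up on the component side. Absent in some starts (None)
- board_c: circuit board, 90 (own x) x 48 (own y) mm, lying flat: slab 8 mm thick with standoffs, and a dark transformer block 30 (x) x 36 (y) mm standing on its middle from 8 to 38 mm above the underside, a good grip across its 30 mm. 0.22 kg. Origin: centre of the underside, z up on the component side. Absent in some starts (None)
- board_d: circuit board, 90 (own x) x 48 (own y) mm, lying flat: slab 8 mm thick with standoffs, and a dark transformer block 30 (x) x 36 (y) mm standing on its middle from 8 to 38 mm above the underside, a good grip across its 30 mm. 0.22 kg. Origin: centre of the underside, z up on the component side. Absent in some starts (None)
- esd_mat: blue antistatic mat, 250 x 230 x 2 mm, on which the boards lie at the start. Origin: centre of the underside
- cutters: red-handled side cutters, 120 mm long, 12 mm high, lying flat; leave alone
- screwdriver: orange screwdriver, 190 mm long along its x, lying; leave alone
- solder_reel: aluminium reel, 60 mm across, 40 mm high, standing on end; leave alone
Not all that is in view belongs to the job. What is shaped like the board_d but orange or turquoise is not meant.

How it is judged (in metres and radians):
On the way, in this order (a step that is already met when the one before it is completed fails the run):
1. the mushroom stop is pressed down and latched (value of joint stop_plunger above 0.005 m), for 0.3 s.
2. the hasp is swung clear of the staple, with the stop down (value of joint hasp above 0.65 rad and value of joint stop_plunger above 0.005 m), for 0.2 s.
3. the lid is open (value of joint lid above 1.2 rad and value of joint stop_plunger above 0.005 m), for 0.2 s.
4. every board lies flat in a bay, let go, with the lid open (x of board_a in the frame of test_box between -0.05 and 0.05 m and y of board_a in the frame of test_box between -0.115 and 0.115 m and z of board_a in the frame of test_box between 0.026 and 0.036 m and angle between each of board_a, board_b, board_c, board_d's own z axis and vertical below 0.12 rad and x of board_b in the frame of test_box between -0.05 and 0.05 m and y of board_b in the frame of test_box between -0.115 and 0.115 m and z of board_b in the frame of test_box between 0.026 and 0.036 m and x of board_c in the frame of test_box between -0.05 and 0.05 m and y of board_c in the frame of test_box between -0.115 and 0.115 m and z of board_c in the frame of test_box between 0.026 and 0.036 m and x of board_d in the frame of test_box between -0.05 and 0.05 m and y of board_d in the frame of test_box between -0.115 and 0.115 m and z of board_d in the frame of test_box between 0.026 and 0.036 m and contact force between the fingers and board_a below 0.1 N and contact force between the fingers and board_b below 0.1 N and contact force between the fingers and board_c below 0.1 N and contact force between the fingers and board_d below 0.1 N and value of joint lid above 0.9 rad and value of joint stop_plunger above 0.005 m), for 0.2 s.
5. the lid is shut (value of joint lid below 0.04 rad and x of board_a in the frame of test_box between -0.05 and 0.05 m and y of board_a in the frame of test_box between -0.115 and 0.115 m and z of board_a in the frame of test_box between 0.026 and 0.036 m and angle between each of board_a, board_b, board_c, board_d's own z axis and vertical below 0.12 rad and x of board_b in the frame of test_box between -0.05 and 0.05 m and y of board_b in the frame of test_box between -0.115 and 0.115 m and z of board_b in the frame of test_box between 0.026 and 0.036 m and x of board_c in the frame of test_box between -0.05 and 0.05 m and y of board_c in the frame of test_box between -0.115 and 0.115 m and z of board_c in the frame of test_box between 0.026 and 0.036 m and x of board_d in the frame of test_box between -0.05 and 0.05 m and y of board_d in the frame of test_box between -0.115 and 0.115 m and z of board_d in the frame of test_box between 0.026 and 0.036 m and value of joint stop_plunger above 0.005 m), for 0.2 s.
6. the hasp is down over the staple, the lid shut and the stop still down (value of joint hasp below 0.15 rad and value of joint lid below 0.04 rad and value of joint stop_plunger above 0.005 m), for 0.2 s.
7. the stop is twisted and has popped up (value of joint stop_plunger below 0.002 m and value of joint hasp below 0.15 rad and value of joint lid below 0.04 rad), for 0.3 s.
At the end, for the whole second after the job is handed in: Every board that was there lies flat on the floor of the box, one to a bay (tilt under 0.12 rad, height within 6 mm); the lid is shut (under 0.04 rad), the hasp hangs over the staple (under 0.15 rad) and the mushroom stop is up (within 2 mm) (all of step 7 and x of board_a in the frame of test_box between -0.05 and 0.05 m and y of board_a in the frame of test_box between -0.115 and 0.115 m and z of board_a in the frame of test_box between 0.026 and 0.036 m and angle between each of board_a, board_b, board_c, board_d's own z axis and vertical below 0.12 rad and x of board_b in the frame of test_box between -0.05 and 0.05 m and y of board_b in the frame of test_box between -0.115 and 0.115 m and z of board_b in the frame of test_box between 0.026 and 0.036 m and x of board_c in the frame of test_box between -0.05 and 0.05 m and y of board_c in the frame of test_box between -0.115 and 0.115 m and z of board_c in the frame of test_box between 0.026 and 0.036 m and x of board_d in the frame of test_box between -0.05 and 0.05 m and y of board_d in the frame of test_box between -0.115 and 0.115 m and z of board_d in the frame of test_box between 0.026 and 0.036 m); the robot touches nothing.
It fails at once if the lid is lifted (over 0.15 rad) while the stop is not down (value of joint lid above 0.15 rad and value of joint stop_plunger below 0.004 m).
It fails at once if cutters pushed more than 30 mm aside (distance of cutters from where it was at the start of the episode above 0.03 m).
It fails at once if screwdriver pushed more than 30 mm aside (distance of screwdriver from where it was at the start of the episode above 0.03 m).
It fails at once if solder reel pushed more than 30 mm aside (distance of solder_reel from where it was at the start of the episode above 0.03 m).
Of board_a, board_b, board_c, board_d only 2 to 4 are there at a start; the rules pass over those that are not, and their reading is None.
At some moment in a run one of board_a, board_b, board_c, board_d may be knocked a few centimetres aside while the robot is not near it.
Once in a run the grip may slacken for a moment while it holds something.
It also fails if it takes over 210 s, if anything falls off the work surface, if the arm or the gripper's body presses on something with over 40 N, if the wrist force passes 120 N, or if a joint passes its speed limit or range.

## Working session

There is one attempt and no reset: what is moved stays moved. The work goes in short steps, Python scripts to look and compute and a shell command to move; the robot and the scene stay as the last step left them, time stands still between calls to the robot, and variables do not carry over. Pictures are saved under pics/ and viewed, and the job is handed in when it is done.

```bash
ls; mkdir -p pics
cat > h.py <<'E'
import numpy as np, cv2
from station import manip
def grab(name,fn):
    f=manip.grab_frame(name); cv2.imwrite('pics/'+fn,f['frame'][:,:,::-1]); np.savez('/tmp/'+name+'.npz',**{k:f[k] for k in ('frame','z_map','K','dist_coeffs','T')}); return f
def cloud(f):
    h,w=f['z_map'].shape
    u,v=np.meshgrid(np.arange(w),np.arange(h))
    p=cv2.undistortPoints(np.stack([u,v],-1).reshape(-1,1,2).astype(np.float64),f['K'],f['dist_coeffs']).reshape(h,w,2)
    z=f['z_map'].astype(float)
    P=np.stack([p[...,0]*z,-p[...,1]*z,-z,np.ones_like(z)],-1)
    W=(P@np.array(f['T']).T)[...,:3]; W[z==0]=np.nan
    return W
def load(name): return dict(np.load('/tmp/'+name+'.npz'))
E
python3 - <<'E'
from h import *
for n in('top','side'):
    f=grab(n,n+'0.png'); print(n,f['T'])
o=manip.get_obs(); print(o)
E
```

```text
pics
top [[ 3.72018043e-04  9.88597410e-01 -1.50582276e-01  3.38949724e-01]
 [-9.99855230e-01  2.92930558e-03  1.67612005e-02  2.52771881e-02]
 [ 1.70111809e-02  1.50554240e-01  9.88455381e-01  9.80878774e-01]
 [ 0.00000000e+00  0.00000000e+00  0.00000000e+00  1.00000000e+00]]
side [[ 0.9976474   0.06005352 -0.03306428  0.43372999]
 [-0.06691669  0.74828057 -0.65999875 -0.68385805]
 [-0.01489389  0.66065859  0.75053874  0.85892076]
 [ 0.          0.          0.          1.        ]]
{'time_s': 0.1, 'joint_pos': array([ 7.41228281e+01,  2.17366919e+01,  9.93896928e+01, -5.28433396e-04,
        5.89306423e+01, -1.90757067e+00]), 'dq': array([-0.10047148, -0.04385585, -0.11623125, -0.11874203, -0.12347612,
        0.00193516]), 'effort': array([ 3.29009413e-05, -7.65032029e+01, -4.35300171e+01,  6.51456323e-02,
        3.97293409e-02,  4.67808763e-05]), 'position': array([0.16889495, 0.67896868, 0.21336165]), 'eef_rot': array([-1.79942989e+02, -1.44617130e-03,  1.66030671e+02]), 'contact_force': array([-0.03403434, -0.1591028 , -0.36364137]), 'torque': array([ 0.02678876, -0.06187829,  0.03479176]), 'gripper_width': 0.09115621350053978}
```

View pics/top0.png

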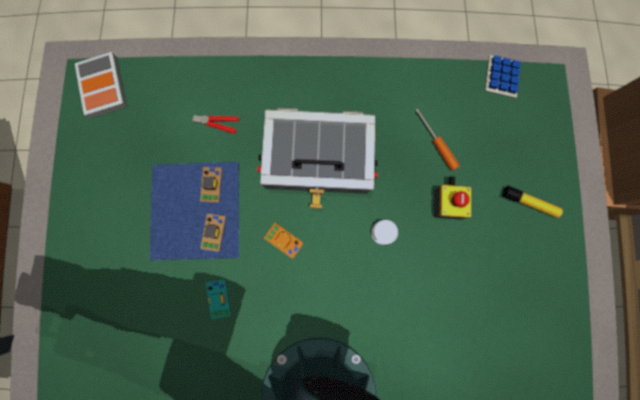

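View pics/side0.png

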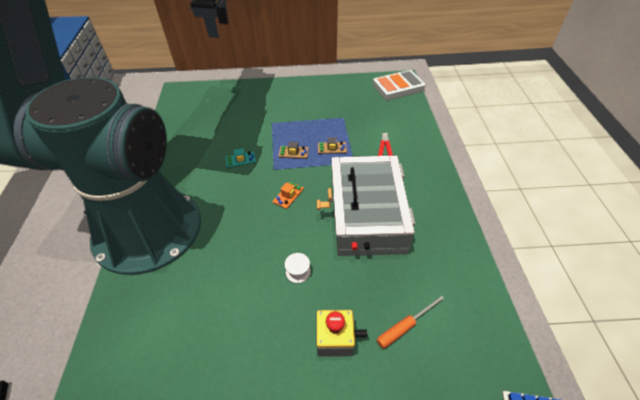

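Two boards appear on the mat, at top (211,184) and (213,232). The box is around (318,150), with the hasp at (316,198) and the stop at (458,201). The orange and turquoise lookalikes are off the mat. Next I'll measure positions.

```bash
cat > m.py <<'E'
from h import *
def rect(W,mask,lab):
    p=W[mask]; p=p[~np.isnan(p).any(1)]
    r=cv2.minAreaRect((p[:,:2]*1000).astype(np.float32)); print(lab,len(p),'rect c',np.round(r[0],1),'size',np.round(r[1],1),'ang',round(r[2],2),'z med',np.round(np.median(p[:,2])*1000,1),'mean',np.round(p.mean(0)*1000,1))
    return r
E
python3 - <<'E'
from m import *
for n in('top','side'):
    f=load(n);W=cloud(f);rgb=f['frame'].astype(int);R,G,B=rgb[...,0],rgb[...,1],rgb[...,2]
    hsv=cv2.cvtColor(f['frame'],cv2.COLOR_RGB2HSV).astype(int);H,S,V=hsv[...,0],hsv[...,1],hsv[...,2]
    X,Y,Z=W[...,0],W[...,1],W[...,2]
    print(n)
    bench=(H>65)&(H<90)&(S>100); print('bench z',np.nanmedian(Z[bench])*1000)
    roi=(X>.3)&(X<1)&(abs(Y)<.6)
    rect(W,roi&(Z>.085)&(Z<.103)&(S<60)&(V>150)&(abs(Y)<.25),'lid')
    rect(W,roi&(Z>.115)&(Z<.145)&(abs(Y)<.25),'handle')
    rect(W,roi&(Z>.088)&(Z<.11)&((H<8)|(H>172))&(S>150),'stophead')
    rect(W,roi&(Z>.055)&(Z<.08)&(H>22)&(H<32)&(S>150)&(Y<0),'stophousing')
    rect(W,(H>105)&(H<125)&(S>80)&(X>.2)&(X<.7)&(Y>.1)&(Y<.6),'mat')
    m=roi&(Z>.025)&(Z<.05)&(Y>.1)
    k,l=cv2.connectedComponents(m.astype(np.uint8))
    for i in range(1,k):
        if (l==i).sum()>15: rect(W,l==i,'tall')
    m=((H>8)&(H<30)&(S>90)&(Z<.03)&(Y>.15)&(Y<.5)&(X>.3)&(X<.7))
    k,l=cv2.connectedComponents(m.astype(np.uint8))
    for i in range(1,k):
        if (l==i).sum()>15: rect(W,l==i,'brd')
    rect(W,(Z>.03)&(Z<.09)&(H>12)&(H<28)&(S>90)&(abs(Y)<.1)&(X<.6),'hasp')
    rect(W,(Z>.03)&(Z<.05)&(S<40)&(V>150)&(Y>-.25)&(Y<-.05)&(X<.5)&(X>.3),'reel')
E
```

```text
top
bench z 0.5945114543427499
lid 2987 rect c [598.6   3.7] size [268.1 188.9] ang 87.57 z med 95.7 mean [594.1   3.4  95.7]
handle 225 rect c [554.2   6.1] size [108.3  10.7] ang 87.08 z med 133.5 mean [553.3   6.6 132.7]
stophead 135 rect c [ 474.6 -334.9] size [31.4 34.4] ang 4.09 z med 100.1 mean [ 473.9 -331.9   99.7]
stophousing 600 rect c [ 475.8 -336.2] size [74.7 76.9] ang 86.83 z med 63.8 mean [ 473.1 -330.2   63.6]
mat 6671 rect c [422.9 320.9] size [318.4 228.4] ang 2.13 z med 2.2 mean [454.4 331.1   2.2]
tall 1124 rect c [805.4 562.5] size [170.5  75.1] ang 0.37 z med 31.8 mean [794.8 570.5  31.7]
tall 181 rect c [524.5 278.5] size [30.9 34.8] ang 0.2 z med 39.8 mean [524.  277.2  38.6]
tall 30 rect c [513.9 120.9] size [41.5  1.7] ang 87.16 z med 37.6 mean [513.8 119.8  36.3]
tall 177 rect c [400.8 269.5] size [37.5 30.2] ang 80.63 z med 39.6 mean [400.5 267.3  38.9]
tall 24 rect c [377.7 104.9] size [19.3  7.7] ang 0.25 z med 37.3 mean [378.3 103.8  36.5]
brd 298 rect c [524.5 278.8] size [47.4 87.6] ang 86.21 z med 10.8 mean [522.1 275.5  11.8]
brd 314 rect c [401.1 
[... 742 characters left out ...]
 ang 2.36 z med 2.7 mean [449.3 327.8   2.9]
tall 458 rect c [804.1 566.9] size [173.7  76.6] ang 4.16 z med 30.7 mean [794.8 567.8  30.6]
tall 103 rect c [523.2 276.3] size [35.1 28.5] ang 85.0 z med 39.6 mean [522.9 273.   37.5]
tall 100 rect c [400.4 266.8] size [37.8 28.8] ang 88.16 z med 38.7 mean [400.3 261.8  37.2]
brd 177 rect c [522.8 278.5] size [50.9 86.3] ang 89.06 z med 11.3 mean [524.2 268.1  13.1]
brd 168 rect c [400.6 266.7] size [50.3 86.2] ang 82.26 z med 11.1 mean [401.2 257.2  12.7]
hasp 187 rect c [432.4  43.2] size [ 39.6 163.7] ang 50.51 z med 47.8 mean [433.7  42.1  46.5]
reel 427 rect c [ 401.9 -165. ] size [58.9 58. ] ang 85.61 z med 40.8 mean [ 401.5 -165.8   40.8]
```

Run:
```python
import cv2
a=cv2.imread('pics/top0.png'); cv2.imwrite('pics/crop1.png',cv2.resize(a[90:260,140:390],None,fx=3.2,fy=3.2,interpolation=cv2.INTER_CUBIC)[:600,:800])
```

```text
(no output)
```

View pics/crop1.png

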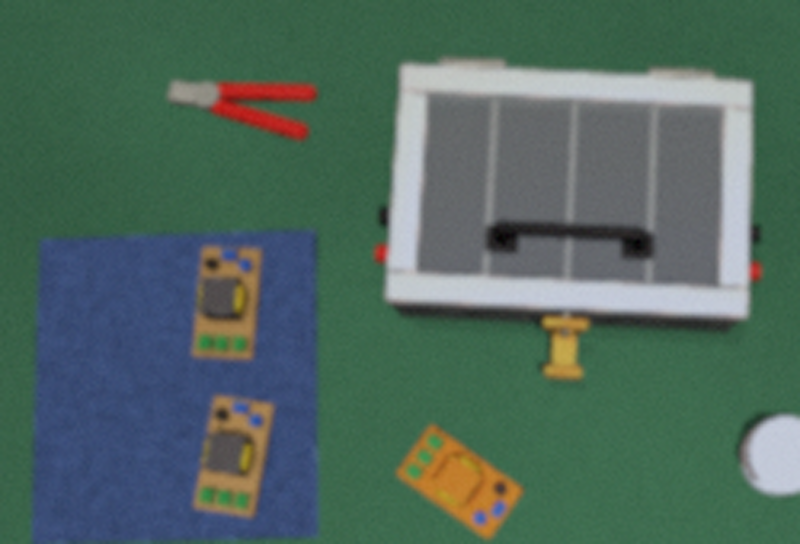

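```bash
cat > g.py <<'E'
# usage: g.py x y z(mm) roll pitch yaw [maxmm per row] -> suggested rows in tool axes
import sys,json
from h import *
from scipy.spatial.transform import Rotation as Ro
o=manip.get_obs(); p=np.array(o['position'])*1000; R=Ro.from_euler('xyz',o['eef_rot'],degrees=True)
a=[float(v) for v in sys.argv[1:]]
print('t',round(o['time_s'],2),'pos',np.round(p,1),'rpy',np.round(o['eef_rot'],1),'F',np.round(o['contact_force'],1),'w',round(o['gripper_width']*1000,1),'j',np.round(o['joint_pos'],0))
if len(a)>=6:
    t=np.array(a[:3]); Rt=Ro.from_euler('xyz',a[3:6],degrees=True); mx=a[6] if len(a)>6 else 50
    rv=(R.inv()*Rt).as_rotvec(degrees=True); d=t-p
    n=int(max(1,np.ceil(np.linalg.norm(d)/mx),np.ceil(np.abs(rv).max()/10)))
    out=[]
    for i in range(n):
        Rc=R*Ro.from_rotvec(rv*i/n,degrees=True); b=Rc.inv().apply(d/n)/1000
        out.append({"dp":[round(float(x),4) for x in b],"delta_rot":[round(float(x),2) for x in rv/n]})
    print('n',n)
    for i in range(0,n,8): print(json.dumps(out[i:i+8]))
E
python3 g.py 450 250 300 180 0 180
python3 - <<'E'
from m import *
f=load('top');W=cloud(f)
for n in('top','side'):
    f=load(n);W=cloud(f);hsv=cv2.cvtColor(f['frame'],cv2.COLOR_RGB2HSV).astype(int);H,S,V=hsv[...,0],hsv[...,1],hsv[...,2]
    X,Y,Z=W[...,0],W[...,1],W[...,2]
    q=(X>.44)&(X<.52)&(abs(Y-.008)<.03)&(H>12)&(H<30)&(S>90)&(Z>.03)
    rect(W,q,'hasp'); rect(W,q&(X<.475),'tab')
E
```

```text
t 0.1 pos [168.9 679.  213.4] rpy [-179.9   -0.   166. ] F [-0.  -0.2 -0.4] w 91.2 j [74. 22. 99. -0. 59. -2.]
n 11
[{"dp": [-0.0342, -0.0317, -0.0078], "delta_rot": [-0.01, -0.0, -1.27]}, {"dp": [-0.0335, -0.0324, -0.0078], "delta_rot": [-0.01, -0.0, -1.27]}, {"dp": [-0.0328, -0.0332, -0.0079], "delta_rot": [-0.01, -0.0, -1.27]}, {"dp": [-0.032, -0.0339, -0.0079], "delta_rot": [-0.01, -0.0, -1.27]}, {"dp": [-0.0313, -0.0346, -0.0079], "delta_rot": [-0.01, -0.0, -1.27]}, {"dp": [-0.0305, -0.0353, -0.0079], "delta_rot": [-0.01, -0.0, -1.27]}, {"dp": [-0.0297, -0.0359, -0.0079], "delta_rot": [-0.01, -0.0, -1.27]}, {"dp": [-0.0289, -0.0366, -0.0079], "delta_rot": [-0.01, -0.0, -1.27]}]
[{"dp": [-0.0281, -0.0372, -0.0079], "delta_rot": [-0.01, -0.0, -1.27]}, {"dp": [-0.0273, -0.0378, -0.0079], "delta_rot": [-0.01, -0.0, -1.27]}, {"dp": [-0.0264, -0.0384, -0.0079], "delta_rot": [-0.01, -0.0, -1.27]}]
hasp 189 rect c [483.6   8. ] size [30.7 47.4] ang 89.46 z med 52.2 mean [481.9   8.8  64.3]
tab 65 rect c [467.4   9.5] size [27.  15.2] ang 89.6 z med 51.4 mean [466.2   9.5  51.2]
hasp 137 rect c [479.6   6.3] size [31.6 37.3] ang 86.05 z med 52.6 mean [481.6   4.3  64.6]
tab 48 rect c [467.7   8.1] size [28.9 13.4] ang 86.13 z med 51.4 mean [466.8   5.7  51.4]
```

```bash
python3 -m inch '[{"dp":[0,0,-0.04],"delta_rot":[0,0,-7]},{"dp":[0,0,-0.045],"delta_rot":[0,0,-7]},{"dp":[-0.04,-0.045,0],"delta_rot":[0,0,0]},{"dp":[-0.04,-0.045,0],"delta_rot":[0,0,0]},{"dp":[-0.04,-0.045,0],"delta_rot":[0,0,0]},{"dp":[-0.04,-0.045,0],"delta_rot":[0,0,0]},{"dp":[-0.04,-0.045,0],"delta_rot":[0,0,0]},{"dp":[-0.04,-0.045,0],"delta_rot":[0,0,0]}]' 255; python3 g.py 475.5 -338 180 180 0 180
```

```text
time_s: 1.1
position: [0.41, 0.4077, 0.2988]
eef_rot: [-180.0, -0.0, -180.0]
contact_force: [0.2, 1.7, 0.2]
gripper_width: 0.0139
t 1.1 pos [410.  407.7 298.8] rpy [-180.   -0. -180.] F [0.2 1.7 0.2] w 13.9 j [ 43.   5. 110.  -0.  64. -48.]
n 16
[{"dp": [-0.0041, -0.0466, 0.0074], "delta_rot": [-0.0, -0.0, 0.0]}, {"dp": [-0.0041, -0.0466, 0.0074], "delta_rot": [-0.0, -0.0, 0.0]}, {"dp": [-0.0041, -0.0466, 0.0074], "delta_rot": [-0.0, -0.0, 0.0]}, {"dp": [-0.0041, -0.0466, 0.0074], "delta_rot": [-0.0, -0.0, 0.0]}, {"dp": [-0.0041, -0.0466, 0.0074], "delta_rot": [-0.0, -0.0, 0.0]}, {"dp": [-0.0041, -0.0466, 0.0074], "delta_rot": [-0.0, -0.0, 0.0]}, {"dp": [-0.0041, -0.0466, 0.0074], "delta_rot": [-0.0, -0.0, 0.0]}, {"dp": [-0.0041, -0.0466, 0.0074], "delta_rot": [-0.0, -0.0, 0.0]}]
[{"dp": [-0.0041, -0.0466, 0.0074], "delta_rot": [-0.0, -0.0, 0.0]}, {"dp": [-0.0041, -0.0466, 0.0074], "delta_rot": [-0.0, -0.0, 0.0]}, {"dp": [-0.0041, -0.0466, 0.0074], "delta_rot": [-0.0, -0.0, 0.0]}, {"dp": [-0.0041, -0.0466, 0.0074], "delta_rot": [-0.0, -0.0, 0.0]}, {"dp": [-0.0041, -0.0466, 0.0074], "delta_rot": [-0.0, -0.0, 0.0]}, {"dp": [-0.0041, -0.0466, 0.0074], "delta_rot": [-0.0, -0.0, 0.0]}, {"dp": [-0.0041, -0.0466, 0.0074], "delta_rot": [-0.0, -0.0, 0.0]}, {"dp": [-0.0041, -0.0466, 0.0074], "delta_rot": [-0.0, -0.0, 0.0]}]
```

```bash
python3 -m inch '[{"dp":[-0.004,-0.047,0],"delta_rot":[0,0,0]},{"dp":[-0.004,-0.047,0],"delta_rot":[0,0,0]},{"dp":[-0.004,-0.047,0],"delta_rot":[0,0,0]},{"dp":[-0.004,-0.047,0],"delta_rot":[0,0,0]},{"dp":[-0.004,-0.047,0],"delta_rot":[0,0,0]},{"dp":[-0.004,-0.047,0],"delta_rot":[0,0,0]},{"dp":[-0.004,-0.047,0],"delta_rot":[0,0,0]},{"dp":[-0.004,-0.047,0],"delta_rot":[0,0,0]}]'; python3 -m inch '[{"dp":[-0.004,-0.047,0],"delta_rot":[0,0,0]},{"dp":[-0.004,-0.047,0],"delta_rot":[0,0,0]},{"dp":[-0.004,-0.047,0],"delta_rot":[0,0,0]},{"dp":[-0.004,-0.047,0.02],"delta_rot":[0,0,0]},{"dp":[-0.004,-0.047,0.02],"delta_rot":[0,0,0]},{"dp":[-0.004,-0.047,0.02],"delta_rot":[0,0,0]},{"dp":[-0.004,-0.047,0.02],"delta_rot":[0,0,0]},{"dp":[-0.004,-0.047,0.02],"delta_rot":[0,0,0]}]'; python3 g.py 475.5 -338 120 180 0 180
```

```text
time_s: 2.1
position: [0.4411, 0.032, 0.2989]
eef_rot: [180.0, 0.0, -180.0]
contact_force: [1.2, 0.4, -0.2]
gripper_width: 0.0003
time_s: 3.1
position: [0.4733, -0.344, 0.198]
eef_rot: [180.0, -0.0, -180.0]
contact_force: [0.7, 0.5, 0.4]
gripper_width: 0.0003
t 3.1 pos [ 473.3 -344.   198. ] rpy [ 180.   -0. -180.] F [0.7 0.5 0.4] w 0.3 j [ -38.   13.  113.    0.   54. -128.]
n 2
[{"dp": [-0.0011, 0.003, 0.039], "delta_rot": [0.01, -0.01, 0.01]}, {"dp": [-0.0011, 0.003, 0.039], "delta_rot": [0.01, -0.01, 0.01]}]
```

```bash
python3 -m inch '[{"dp":[-0.001,0.003,0.04],"delta_rot":[0,0,0]},{"dp":[-0.001,0.003,0.04],"delta_rot":[0,0,0]},{"dp":[0,0,0.01],"delta_rot":[0,0,0]},{"dp":[0,0,0.006],"delta_rot":[0,0,0]},{"dp":[0,0,0.004],"delta_rot":[0,0,0]},{"dp":[0,0,0.003],"delta_rot":[0,0,0]},{"dp":[0,0,0.002],"delta_rot":[0,0,0]}]'; python3 g.py
```

```text
time_s: 3.98
position: [0.4764, -0.3372, 0.096]
eef_rot: [-179.9, 0.1, -180.0]
contact_force: [-1.9, 1.3, 6.5]
gripper_width: 0.0005
t 3.98 pos [ 476.4 -337.2   96. ] rpy [-1.799e+02  1.000e-01 -1.800e+02] F [-1.9  1.3  6.5] w 0.5 j [ -38.   21.  116.   -0.   43. -128.]
```

```bash
python3 -m inch '[{"dp":[0,0,0.002],"delta_rot":[0,0,0]},{"dp":[0,0,0.002],"delta_rot":[0,0,0]},{"dp":[0,0,0.001],"delta_rot":[0,0,0]},{"dp":[0,0,0.001],"delta_rot":[0,0,0]}]'; python3 g.py
```

```text
time_s: 4.47
position: [0.4769, -0.3377, 0.0917]
eef_rot: [-179.9, 0.1, -180.0]
contact_force: [-14.1, 8.9, 49.5]
gripper_width: 0.0004
t 4.47 pos [ 476.9 -337.7   91.7] rpy [-1.799e+02  1.000e-01 -1.800e+02] F [-14.1   8.9  49.5] w 0.4 j [ -38.   21.  116.   -0.   43. -128.]
```

```bash
python3 -m inch '[{"dp":[0,0,-0.006],"delta_rot":[0,0,0]},{"dp":[0,0,-0.01],"delta_rot":[0,0,0]},{"dp":[0,0,-0.04],"delta_rot":[0,0,0]},{"dp":[0,0.04,-0.04],"delta_rot":[0,0,0]},{"dp":[0,0.05,-0.03],"delta_rot":[0,0,0]},{"dp":[0,0.05,0],"delta_rot":[0,0,0]},{"dp":[0,0.05,0],"delta_rot":[0,0,0]},{"dp":[0,0.05,0],"delta_rot":[0,0,0]}]' 100
python3 - <<'E'
from m import *
for n in('top','side'):
    f=grab(n,n+'1.png');W=cloud(f);hsv=cv2.cvtColor(f['frame'],cv2.COLOR_RGB2HSV).astype(int);H,S,V=hsv[...,0],hsv[...,1],hsv[...,2]
    X,Y,Z=W[...,0],W[...,1],W[...,2]
    rect(W,(X>.43)&(X<.52)&(abs(Y+.338)<.04)&(Z>.078)&((H<8)|(H>172))&(S>150),'stophead')
E
python3 g.py 464.5 8.3 110 180 0 177.5
```

```text
time_s: 5.48
position: [0.4754, -0.0951, 0.2149]
eef_rot: [-180.0, 0.1, -180.0]
contact_force: [1.0, 0.5, -0.3]
gripper_width: 0.0555
stophead 81 rect c [ 473.1 -340.2] size [22.1 31.6] ang 85.57 z med 94.0 mean [ 473.  -339.1   93.8]
stophead 218 rect c [ 475.2 -342.2] size [35.1 34.3] ang 85.7 z med 93.4 mean [ 475.8 -343.9   92.9]
t 5.58 pos [475.1 -93.3 214.6] rpy [ 180.     0.  -179.8] F [ 0.8  0.1 -0. ] w 55.4 j [ -14.    2.  124.    0.   54. -104.]
n 3
[{"dp": [0.0034, 0.0339, 0.0349], "delta_rot": [0.01, 0.01, 0.9]}, {"dp": [0.004, 0.0338, 0.0349], "delta_rot": [0.01, 0.01, 0.9]}, {"dp": [0.0045, 0.0338, 0.0349], "delta_rot": [0.01, 0.01, 0.9]}]
```

```bash
python3 -m inch '[{"dp":[0.0034,0.034,0.035],"delta_rot":[0,0,1]},{"dp":[0.004,0.034,0.035],"delta_rot":[0,0,1]},{"dp":[0.0043,0.034,0.035],"delta_rot":[0,0,0.7]},{"dp":[0,0,0.03],"delta_rot":[0,0,0]},{"dp":[0,0,0.025],"delta_rot":[0,0,0]},{"dp":[0,0,0.015],"delta_rot":[0,0,0]},{"dp":[0,0,0.01],"delta_rot":[0,0,0]},{"dp":[0,0,0],"delta_rot":[0,0,0]}]'; python3 g.py 464.5 8.3 29 180 0 177.5
python3 - <<'E'
from h import *
f=grab('side','side2.png'); cv2.imwrite('pics/side2c.png',cv2.resize(f['frame'][130:330,240:440,::-1],None,fx=3,fy=3))
E
```

```text
time_s: 6.58
position: [0.4654, 0.0055, 0.0289]
eef_rot: [-180.0, -0.0, 177.3]
contact_force: [-0.3, -0.4, 0.3]
gripper_width: 0.0553
t 6.58 pos [465.4   5.5  28.9] rpy [-180.    -0.   177.3] F [-0.3 -0.4  0.3] w 55.3 j [ -2.  20. 129.  -0.  31. -90.]
n 1
[{"dp": [0.0011, 0.0028, -0.0001], "delta_rot": [-0.0, -0.02, -0.19]}]
```

View pics/side2c.png

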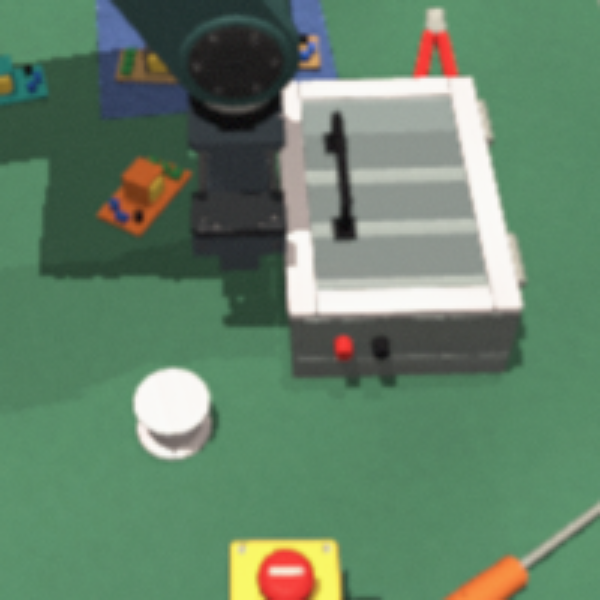

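The gripper straddles the hasp at crop (240,250), with the box and other items untouched. Now I'll grip the tab.

```bash
python3 -m inch '[{"dp":[0.001,0.003,0],"delta_rot":[0,0,0]},{"dp":[0,0,0],"delta_rot":[0,0,0]},{"dp":[0,0,0],"delta_rot":[0,0,0]},{"dp":[0,0,0],"delta_rot":[0,0,0]}]' 255 20; python3 g.py
```

```text
time_s: 7.12
position: [0.4648, 0.0086, 0.0291]
eef_rot: [-180.0, 0.0, 177.3]
contact_force: [1.3, -2.5, 2.2]
gripper_width: 0.0277
t 7.12 pos [464.8   8.6  29.1] rpy [-180.     0.   177.3] F [ 1.3 -2.5  2.2] w 27.7 j [ -2.  20. 129.  -0.  31. -89.]
```

```bash
python3 -m inch '[{"dp":[0.0078,0,-0.0068],"delta_rot":[0,0,0]},{"dp":[0.0063,0,-0.0082],"delta_rot":[0,0,0]},{"dp":[0.0046,0,-0.0093],"delta_rot":[0,0,0]},{"dp":[0.0026,0,-0.01],"delta_rot":[0,0,0]}]' ; python3 g.py;  python3 -m inch '[{"dp":[0.0006,0,-0.0104],"delta_rot":[0,0,0]},{"dp":[-0.0015,0,-0.0103],"delta_rot":[0,0,0]},{"dp":[-0.0035,0,-0.0098],"delta_rot":[0,0,0]},{"dp":[0,0,0],"delta_rot":[0,0,0]}]' ; python3 g.py
```

```text
time_s: 7.62
position: [0.4426, 0.0097, 0.0639]
eef_rot: [-180.0, -0.0, 177.3]
contact_force: [2.7, -5.4, -3.3]
gripper_width: 0.0274
t 7.62 pos [442.6   9.7  63.9] rpy [-180.    -0.   177.3] F [ 2.7 -5.4 -3.3] w 27.4 j [ -2.  14. 131.  -0.  35. -89.]
time_s: 8.12
position: [0.4471, 0.0095, 0.0945]
eef_rot: [-180.0, -0.1, 177.3]
contact_force: [-3.7, -5.3, 1.0]
gripper_width: 0.0279
t 8.12 pos [447.1   9.5  94.5] rpy [-1.800e+02 -1.000e-01  1.773e+02] F [-3.7 -5.3  1. ] w 27.9 j [ -2.  11. 131.  -0.  39. -89.]
```

```bash
python3 -m inch '[{"dp":[0,0,0],"delta_rot":[0,0,0]},{"dp":[0,0,0],"delta_rot":[0,0,0]},{"dp":[0,0,-0.03],"delta_rot":[0,0,0]},{"dp":[0,0,-0.06],"delta_rot":[0,0,0]},{"dp":[0,0,-0.06],"delta_rot":[0,0,10]},{"dp":[0,0,0],"delta_rot":[0,0,10]},{"dp":[0,0,0],"delta_rot":[0,0,10]},{"dp":[0,0,0],"delta_rot":[0,0,10]}]' 100; python3 -m inch '[{"dp":[0,0,0],"delta_rot":[0,0,10]},{"dp":[0,0,0],"delta_rot":[0,0,10]},{"dp":[0,0,0],"delta_rot":[0,0,10]},{"dp":[0,0,0],"delta_rot":[0,0,10]},{"dp":[0,0,0],"delta_rot":[0,0,9.8]},{"dp":[0,0.05,0],"delta_rot":[0,0,0]},{"dp":[0,0.05,0],"delta_rot":[0,0,0]},{"dp":[0,0,0],"delta_rot":[0,0,0]}]' 150; python3 g.py 554 4.5 150 180 0 87.5;python3 - <<'E'
from m import *
for n in('top','side'):
    f=grab(n,n+'3.png');W=cloud(f);hsv=cv2.cvtColor(f['frame'],cv2.COLOR_RGB2HSV).astype(int);H,S,V=hsv[...,0],hsv[...,1],hsv[...,2]
    X,Y,Z=W[...,0],W[...,1],W[...,2]
    q=(X>.42)&(X<.52)&(abs(Y-.008)<.03)&(H>12)&(H<30)&(S>90)&(Z>.03)
    if q.sum()>3:
        rect(W,q,'hasp'); print(np.nanmin(W[q],0),np.nanmax(W[q],0))
E
```

```text
time_s: 9.12
position: [0.4476, 0.0097, 0.244]
eef_rot: [180.0, 0.0, 137.0]
contact_force: [0.2, 0.0, 0.3]
gripper_width: 0.0552
time_s: 10.12
position: [0.55, 0.0052, 0.2436]
eef_rot: [180.0, -0.0, 87.5]
contact_force: [-0.3, -0.4, -1.2]
gripper_width: 0.0374
t 10.12 pos [550.    5.2 243.6] rpy [180.   -0.   87.5] F [-0.3 -0.4 -1.2] w 37.4 j [ -2.   6. 116.   0.  58.   1.]
n 2
[{"dp": [-0.0003, 0.002, 0.0468], "delta_rot": [0.01, -0.01, 0.01]}, {"dp": [-0.0003, 0.002, 0.0468], "delta_rot": [0.01, -0.01, 0.01]}]
hasp 205 rect c [482.4   6.4] size [39.9 82.2] ang 78.0 z med 92.9 mean [476.6   2.6 133.6]
[ 0.44179015 -0.02046191  0.07245947] [0.51929585 0.02368296 0.35653112]
```

```bash
python3 -m inch '[{"dp":[0,0.002,0.05],"delta_rot":[0,0,0]},{"dp":[0,0.002,0.045],"delta_rot":[0,0,0]},{"dp":[0,0,0.022],"delta_rot":[0,0,0]},{"dp":[0,0,0.016],"delta_rot":[0,0,0]},{"dp":[0,0,0],"delta_rot":[0,0,0]}]'; python3 -m inch '[{"dp":[0,0,0],"delta_rot":[0,0,0]},{"dp":[0,0,0],"delta_rot":[0,0,0]},{"dp":[0,0,0],"delta_rot":[0,0,0]}]' 255 25; python3 g.py
python3 - <<'E'
from h import *
f=grab('side','side4.png'); cv2.imwrite('pics/side4c.png',cv2.resize(f['frame'][110:310,240:440,::-1],None,fx=3,fy=3))
E
```

```text
time_s: 10.85
position: [0.5508, 0.0051, 0.1104]
eef_rot: [-179.9, -0.0, 87.5]
contact_force: [-0.6, -0.3, -0.2]
gripper_width: 0.0378
time_s: 11.22
position: [0.5528, 0.005, 0.1116]
eef_rot: [179.8, -0.0, 87.5]
contact_force: [29.8, -1.1, -16.5]
gripper_width: 0.0108
t 11.22 pos [552.8   5.  111.6] rpy [179.8  -0.   87.5] F [ 29.8  -1.1 -16.5] w 10.8 j [ -2.  17. 119.   0.  44.   1.]
```

View pics/side4c.png

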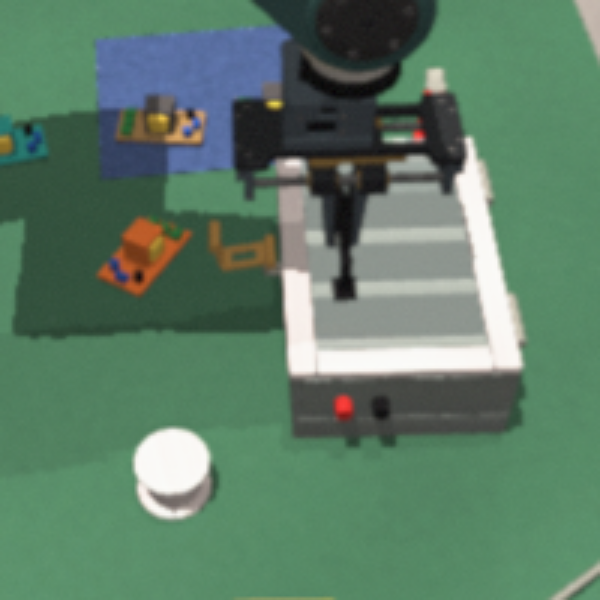

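The hasp stands out at crop (240,250) and the handle is gripped at (345,240). Lifting now along the hinge arc.

```bash
python3 -m inch '[{"dp":[0,0.0025,0],"delta_rot":[0,0,0]},{"dp":[0,0.0025,-0.0065],"delta_rot":[0,0,0]},{"dp":[0,0.0025,-0.0065],"delta_rot":[0,0,0]},{"dp":[0,0.003,-0.006],"delta_rot":[0,0,0]},{"dp":[0,0.003,-0.0065],"delta_rot":[0,0,0]}]'; python3 g.py; python3 -m inch '[{"dp":[0,0.0037,-0.006],"delta_rot":[0,0,0]},{"dp":[0,0.0038,-0.006],"delta_rot":[0,0,0]},{"dp":[0,0.0043,-0.0055],"delta_rot":[0,0,0]},{"dp":[0,0.0044,-0.0055],"delta_rot":[0,0,0]}]'; python3 g.py
```

```text
time_s: 11.9
position: [0.5631, 0.0045, 0.1354]
eef_rot: [-179.7, 0.0, 87.5]
contact_force: [-6.2, -0.1, -6.2]
gripper_width: 0.0103
t 11.9 pos [563.1   4.5 135.4] rpy [-179.7    0.    87.5] F [-6.2 -0.1 -6.2] w 10.3 j [ -2.  16. 117.  -0.  47.   1.]
time_s: 12.4
position: [0.5779, 0.0039, 0.1583]
eef_rot: [-179.5, 0.0, 87.5]
contact_force: [-18.4, 1.5, 5.1]
gripper_width: 0.0113
t 12.4 pos [577.9   3.9 158.3] rpy [-179.5    0.    87.5] F [-18.4   1.5   5.1] w 11.3 j [ -2.  15. 115.  -0.  50.   1.]
```

```bash
python3 -m inch '[{"dp":[0,0.0048,-0.0051],"delta_rot":[0,0,0]},{"dp":[0,0.0049,-0.0051],"delta_rot":[0,0,0]},{"dp":[0,0.0053,-0.0046],"delta_rot":[0,0,0]},{"dp":[0,0.0054,-0.0045],"delta_rot":[0,0,0]},{"dp":[0,0.0057,-0.004],"delta_rot":[0,0,0]},{"dp":[0,0.0058,-0.004],"delta_rot":[0,0,0]}]'; python3 g.py;python3 - <<'E'
from h import *
f=grab('side','side5.png'); cv2.imwrite('pics/side5c.png',cv2.resize(f['frame'][110:310,240:440,::-1],None,fx=3,fy=3))
E
```

```text
time_s: 13.15
position: [0.6105, 0.0024, 0.1876]
eef_rot: [-179.6, 0.0, 87.5]
contact_force: [-27.9, 0.8, 27.9]
gripper_width: 0.0122
t 13.15 pos [610.5   2.4 187.6] rpy [-179.6    0.    87.5] F [-27.9   0.8  27.9] w 12.2 j [ -2.  16. 111.  -0.  54.   1.]
```

View pics/side5c.png

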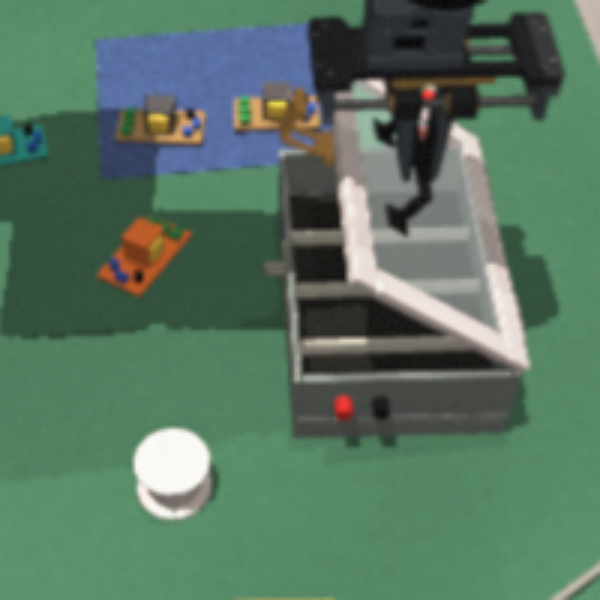

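Lid is at about 0.7 rad, front edge around crop (355,270). I'll release it, then push it on by its front edge from underneath, off-centre.

```bash
python3 -m inch '[{"dp":[0,0,0],"delta_rot":[0,0,0]},{"dp":[0,0,0],"delta_rot":[0,0,0]},{"dp":[0,0,-0.02],"delta_rot":[0,0,0]},{"dp":[0,0,-0.05],"delta_rot":[0,0,0]},{"dp":[0,0,-0.06],"delta_rot":[0,0,0]},{"dp":[0,-0.05,-0.02],"delta_rot":[0,0,0]},{"dp":[-0.04,-0.05,0],"delta_rot":[0,0,0]},{"dp":[-0.04,-0.02,0],"delta_rot":[0,0,0]}]' 170;python3 - <<'E'
from m import *
f=grab('side','side6.png'); cv2.imwrite('pics/side6c.png',cv2.resize(f['frame'][110:310,240:440,::-1],None,fx=3,fy=3))
f=grab('top','top6.png'); W=cloud(f);hsv=cv2.cvtColor(f['frame'],cv2.COLOR_RGB2HSV).astype(int);H,S,V=hsv[...,0],hsv[...,1],hsv[...,2]
X,Y,Z=W[...,0],W[...,1],W[...,2]
q=(S<60)&(V>150)&(abs(Y)<.16)&(X>.45)&(X<.72)&(Z>.08)
p=W[q]
for y0 in (-.12,-.09,.09,.12):
    s=p[abs(p[:,1]-y0)<.012]
    if len(s)>5: print(y0,s[s[:,0].argmin()],np.polyfit(s[:,0],s[:,2],1))
E
python3 g.py 508 -72 260 180 0 87.5
```

```text
time_s: 14.2
position: [0.4893, -0.0718, 0.3383]
eef_rot: [179.9, 0.0, 87.6]
contact_force: [0.5, -0.5, -0.2]
gripper_width: 0.0306
0.09 [0.55077318 0.09653778 0.20700832] [-0.81916598  0.66410695]
0.12 [0.55274119 0.11527174 0.20748378] [-0.82243386  0.66832989]
t 14.3 pos [489.5 -73.6 338.3] rpy [179.9   0.   87.4] F [ 0.9 -0.2 -0.6] w 30.3 j [-11.  -6. 117.  -0.  68.  -9.]
n 2
[{"dp": [0.0013, 0.0091, 0.0391], "delta_rot": [0.06, 0.02, -0.04]}, {"dp": [0.0012, 0.0092, 0.0391], "delta_rot": [0.06, 0.02, -0.04]}]
```

View pics/side6c.png

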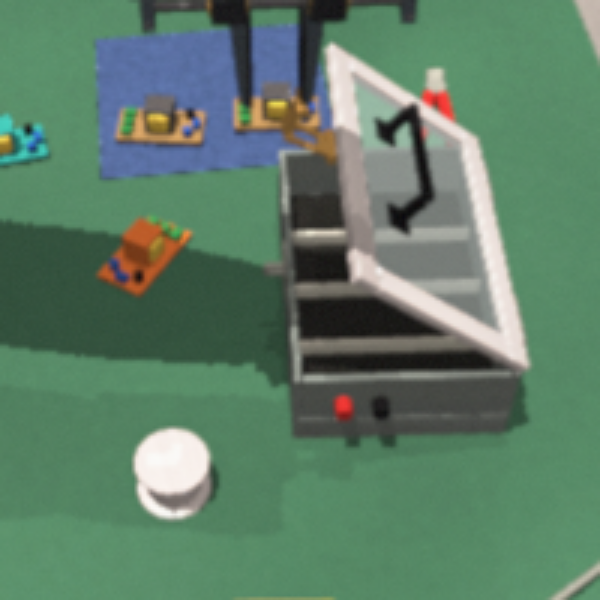

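```bash
python3 -m inch '[{"dp":[0,0.01,0.05],"delta_rot":[0,0,0]},{"dp":[0,0,0.05],"delta_rot":[0,0,0]},{"dp":[0,0,0.05],"delta_rot":[0,0,0]},{"dp":[0,0.01,0],"delta_rot":[0,0,0]},{"dp":[0,0.012,0],"delta_rot":[0,0,0]},{"dp":[0,0.01,0],"delta_rot":[0,0,0]}]' 255; python3 g.py;python3 -m inch '[{"dp":[0,0.01,-0.008],"delta_rot":[0,0,0]},{"dp":[0,0.01,-0.007],"delta_rot":[0,0,0]},{"dp":[0,0.01,-0.007],"delta_rot":[0,0,0]},{"dp":[0,0.01,-0.007],"delta_rot":[0,0,0]},{"dp":[0,0.01,-0.006],"delta_rot":[0,0,0]},{"dp":[0,0.01,-0.005],"delta_rot":[0,0,0]}]'; python3 g.py
```

```text
time_s: 15.05
position: [0.5333, -0.0734, 0.1888]
eef_rot: [-179.9, 0.0, 87.6]
contact_force: [-63.6, -2.3, 54.1]
gripper_width: 0.0006
t 15.05 pos [533.3 -73.4 188.8] rpy [-179.9    0.    87.6] F [-63.6  -2.3  54.1] w 0.6 j [-10.   9. 119.  -0.  52.  -8.]
time_s: 15.8
position: [0.5942, -0.076, 0.2295]
eef_rot: [179.9, 0.0, 87.5]
contact_force: [-8.0, 0.4, 6.3]
gripper_width: 0.0005
t 15.8 pos [594.2 -76.  229.5] rpy [179.9   0.   87.5] F [-8.   0.4  6.3] w 0.5 j [-10.  12. 111.  -0.  57.  -7.]
```

```bash
python3 -m inch '[{"dp":[0,0.012,-0.005],"delta_rot":[0,0,0]},{"dp":[0,0.012,-0.004],"delta_rot":[0,0,0]},{"dp":[0,0.012,-0.003],"delta_rot":[0,0,0]},{"dp":[0,0.012,-0.002],"delta_rot":[0,0,0]},{"dp":[0,0.012,0],"delta_rot":[0,0,0]},{"dp":[0,0.01,0],"delta_rot":[0,0,0]},{"dp":[0,0.01,0],"delta_rot":[0,0,0]}]'; python3 g.py;python3 - <<'E'
from m import *
f=grab('side','side7.png'); cv2.imwrite('pics/side7c.png',cv2.resize(f['frame'][60:310,240:490,::-1],None,fx=2.4,fy=2.4))
E
```

```text
time_s: 16.68
position: [0.6735, -0.0793, 0.2403]
eef_rot: [-180.0, -0.0, 87.5]
contact_force: [-1.8, -0.5, 1.4]
gripper_width: 0.0005
t 16.68 pos [673.5 -79.3 240.3] rpy [-180.    -0.    87.5] F [-1.8 -0.5  1.4] w 0.5 j [ -9.  18. 101.   0.  61.  -6.]
```

View pics/side7c.png

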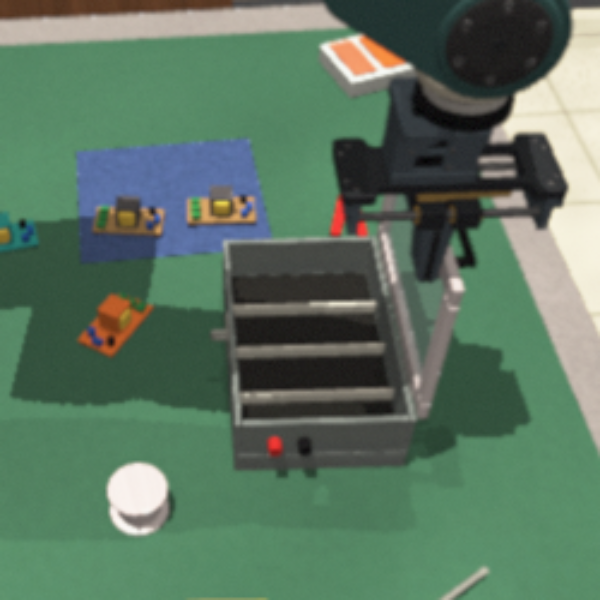

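```bash
python3 -m inch '[{"dp":[0,0.01,0],"delta_rot":[0,0,0]},{"dp":[0,-0.03,0],"delta_rot":[0,0,0]},{"dp":[0,-0.06,0],"delta_rot":[0,0,0]},{"dp":[0,-0.05,0],"delta_rot":[0,0,0]},{"dp":[0.05,-0.02,0],"delta_rot":[0,0,0]},{"dp":[0.05,0,0],"delta_rot":[0,0,0]},{"dp":[0.05,0,0],"delta_rot":[0,0,0]},{"dp":[0.05,0,0],"delta_rot":[0,0,0]}]' 0
python3 - <<'E'
from m import *
for n in('top','side'):
    f=grab(n,n+'8.png');W=cloud(f);hsv=cv2.cvtColor(f['frame'],cv2.COLOR_RGB2HSV).astype(int);H,S,V=hsv[...,0],hsv[...,1],hsv[...,2]
    X,Y,Z=W[...,0],W[...,1],W[...,2]
    m=((H>8)&(H<30)&(S>90)&(Z<.03)&(Y>.15)&(Y<.5)&(X>.3)&(X<.7))
    k,l=cv2.connectedComponents(m.astype(np.uint8))
    for i in range(1,k):
        if (l==i).sum()>15: rect(W,l==i,'brd')
    # lid
    q=(S<60)&(V>140)&(abs(Y)<.16)&(X>.6)&(X<.8)&(Z>.11)&(Z<.3)
    if q.sum()>10:
        p=W[q]; print('lid slope dx/dz',np.polyfit(p[:,2],p[:,0],1),p.min(0),p.max(0))
E
python3 g.py 523.7 277.5 200 180 0 86.5
```

```text
time_s: 17.73
position: [0.532, 0.1287, 0.2409]
eef_rot: [179.9, -0.0, 87.5]
contact_force: [0.2, -0.3, -0.3]
gripper_width: 0.0774
lid slope dx/dz [0.08237832 0.68481391] [ 0.68669772 -0.13517633  0.11006008] [0.74264303 0.10449859 0.28086504]
brd 174 rect c [522.5 276. ] size [87.4 49.6] ang 2.27 z med 11.3 mean [524.4 268.3  12.8]
brd 172 rect c [399.8 265.1] size [49.9 86. ] ang 84.07 z med 10.9 mean [400.9 257.2  12.8]
lid slope dx/dz [0.08403635 0.68328021] [ 0.68330537 -0.13790873  0.11006584] [0.73907282 0.13041092 0.2822511 ]
t 17.82 pos [532.1 130.5 240.8] rpy [179.9  -0.   87.7] F [ 0.2  0.4 -0. ] w 85.1 j [ 11.   6. 116.   0.  58.  14.]
n 4
[{"dp": [0.0366, -0.0036, 0.0102], "delta_rot": [0.01, -0.01, 0.3]}, {"dp": [0.0366, -0.0038, 0.0102], "delta_rot": [0.01, -0.01, 0.3]}, {"dp": [0.0366, -0.004, 0.0102], "delta_rot": [0.01, -0.01, 0.3]}, {"dp": [0.0366, -0.0041, 0.0102], "delta_rot": [0.01, -0.01, 0.3]}]
```

View pics/top8.png

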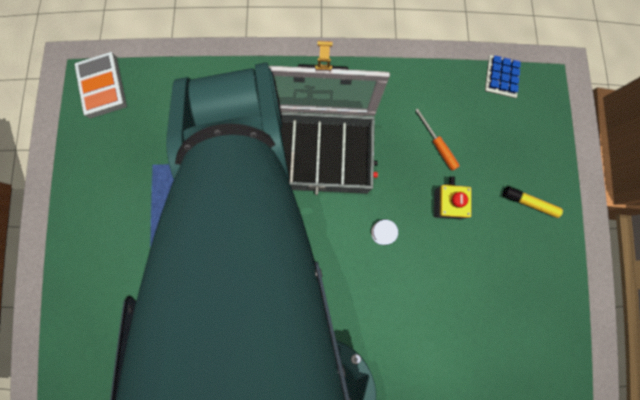

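```bash
python3 -m inch '[{"dp":[0.048,-0.005,0.02],"delta_rot":[0,0,0]},{"dp":[0.048,-0.005,0.02],"delta_rot":[0,0,0]},{"dp":[0.048,-0.005,0.03],"delta_rot":[0,0,0]},{"dp":[0.002,0,0.05],"delta_rot":[0,0,0]},{"dp":[0,0,0.05],"delta_rot":[0,0,0]},{"dp":[0,0,0],"delta_rot":[0,0,0]}]' 0; python3 g.py 523.8 277.5 16 180 0 87.5
```

```text
time_s: 18.58
position: [0.521, 0.2721, 0.0676]
eef_rot: [-179.7, 0.2, 87.5]
contact_force: [0.2, -0.0, 0.5]
gripper_width: 0.0912
t 18.57 pos [521.  272.1  67.6] rpy [-179.7    0.2   87.5] F [ 0.2 -0.   0.5] w 91.2 j [ 25.  24. 115.  -0.  41.  28.]
n 2
[{"dp": [0.0028, 0.0014, 0.0258], "delta_rot": [-0.15, 0.08, 0.01]}, {"dp": [0.0028, 0.0013, 0.0258], "delta_rot": [-0.15, 0.08, 0.01]}]
```

```bash
python3 -m inch '[{"dp":[0.003,0.0013,0.026],"delta_rot":[0,0,0]},{"dp":[0.0025,0.0013,0.02],"delta_rot":[0,0,0]},{"dp":[0,0,0.006],"delta_rot":[0,0,0]},{"dp":[0,0,0],"delta_rot":[0,0,0]}]' 0;  python3 g.py 523.8 277.5 16 180 0 87.5; python3 -m inch '[{"dp":[0,0,0],"delta_rot":[0,0,0]},{"dp":[0,0,0],"delta_rot":[0,0,0]},{"dp":[0,0,0],"delta_rot":[0,0,0]},{"dp":[0,0,0],"delta_rot":[0,0,0]},{"dp":[0,0,0],"delta_rot":[0,0,0]}]' 255 35;python3 g.py
```

```text
time_s: 19.08
position: [0.526, 0.2788, 0.019]
eef_rot: [180.0, -0.0, 87.5]
contact_force: [-0.4, 0.5, -0.0]
gripper_width: 0.0913
t 19.07 pos [526.  278.8  19. ] rpy [180.   -0.   87.5] F [-0.4  0.5 -0. ] w 91.3 j [ 26.  29. 114.  -0.  36.  28.]
n 1
[{"dp": [-0.0014, -0.0022, 0.003], "delta_rot": [0.01, -0.0, 0.03]}]
time_s: 19.7
position: [0.5257, 0.2788, 0.0186]
eef_rot: [-180.0, 0.0, 87.5]
contact_force: [-0.2, 0.7, -0.0]
gripper_width: 0.0439
t 19.7 pos [525.7 278.8  18.6] rpy [-180.     0.    87.5] F [-0.2  0.7 -0. ] w 43.9 j [ 26.  29. 114.   0.  36.  28.]
```

```bash
python3 -m inch '[{"dp":[0,0,0],"delta_rot":[0,0,0]},{"dp":[0,0,0],"delta_rot":[0,0,0]},{"dp":[0,0,0],"delta_rot":[0,0,0]},{"dp":[0,0,-0.02],"delta_rot":[0,0,0]},{"dp":[0,0,-0.04],"delta_rot":[0,0,0]},{"dp":[0,0,-0.05],"delta_rot":[0,0,0]},{"dp":[0,0,-0.05],"delta_rot":[0,0,0]},{"dp":[0,0,-0.03],"delta_rot":[0,0,0]}]' 255 35;python3 g.py
```

```text
time_s: 20.7
position: [0.5264, 0.2791, 0.2126]
eef_rot: [179.8, -0.1, 87.5]
contact_force: [-0.1, -0.3, -2.6]
gripper_width: 0.0296
t 20.7 pos [526.4 279.1 212.6] rpy [ 1.798e+02 -1.000e-01  8.750e+01] F [-0.1 -0.3 -2.6] w 29.6 j [ 26.  12. 112.  -0.  55.  28.]
```

```bash
python3 - <<'E'
from m import *
c,s=np.cos(np.radians(-2.5)),np.sin(np.radians(-2.5))
for n in('top','side'):
  for k in ('8',):
    f=load(n);W=cloud(f)
    P=W[...,:2]-[.5983,.0027]; bx=P[...,0]*c+P[...,1]*s; by=-P[...,0]*s+P[...,1]*c; Z=W[...,2]
    q=(abs(bx)<.07)&(abs(by)<.13)&(Z>.036)&(Z<.047)
    h,e=np.histogram(by[q]*1000,bins=np.arange(-132,133,4)); print(n,[(int(a)+2,int(v)) for a,v in zip(e,h) if v>2])
    q=(Z>.08)&(Z<.088)&(abs(by)<.15)&(abs(bx)<.12)
    print('rim bx',np.percentile(bx[q]*1000,[1,50,99]),'by',np.percentile(by[q]*1000,[1,50,99]))
E
python3 g.py 593 100.5 200 180 0 87.5
```

```text
top [(-126, 34), (-66, 25), (-62, 72), (-2, 20), (2, 64), (62, 26), (66, 63)]
rim bx [-91.56741353  23.58033215  89.54600556] by [-133.28182525  -58.08579008   89.1262487 ]
side [(-66, 131), (-62, 45), (-18, 3), (-6, 10), (-2, 118), (2, 42), (58, 8), (62, 114), (66, 39), (126, 60), (130, 55)]
rim bx [-90.46619022   4.07395784  89.0228743 ] by [-135.29620102  -37.99626684  133.16083156]
t 20.7 pos [526.4 279.1 212.6] rpy [ 1.798e+02 -1.000e-01  8.750e+01] F [-0.1 -0.3 -2.6] w 29.6 j [ 26.  12. 112.  -0.  55.  28.]
n 4
[{"dp": [-0.0439, 0.0185, 0.0031], "delta_rot": [0.05, -0.02, 0.01]}, {"dp": [-0.0439, 0.0185, 0.0031], "delta_rot": [0.05, -0.02, 0.01]}, {"dp": [-0.0439, 0.0186, 0.0031], "delta_rot": [0.05, -0.02, 0.01]}, {"dp": [-0.0439, 0.0186, 0.0031], "delta_rot": [0.05, -0.02, 0.01]}]
```

```bash
python3 -m inch '[{"dp":[-0.044,0.0185,0],"delta_rot":[0,0,0]},{"dp":[-0.044,0.0185,0],"delta_rot":[0,0,0]},{"dp":[-0.044,0.0185,0],"delta_rot":[0,0,0]},{"dp":[-0.044,0.0185,0.02],"delta_rot":[0,0,0]},{"dp":[0,0,0.04],"delta_rot":[0,0,0]},{"dp":[0,0,0],"delta_rot":[0,0,0]}]' 255 35;python3 g.py 593 100.5 48 180 0 87.5
```

```text
time_s: 21.45
position: [0.5905, 0.0992, 0.1472]
eef_rot: [-179.8, 0.0, 87.5]
contact_force: [-0.8, 0.6, -1.8]
gripper_width: 0.0296
t 21.45 pos [590.5  99.2 147.2] rpy [-179.8    0.    87.5] F [-0.8  0.6 -1.8] w 29.6 j [  7.  18. 113.  -0.  49.  10.]
n 2
[{"dp": [0.0008, 0.0014, 0.0496], "delta_rot": [-0.11, 0.02, -0.01]}, {"dp": [0.0007, 0.0013, 0.0496], "delta_rot": [-0.11, 0.02, -0.01]}]
```

```bash
python3 -m inch '[{"dp":[0.001,0.001,0.04],"delta_rot":[0,0,0]},{"dp":[0,0.001,0.03],"delta_rot":[0,0,0]},{"dp":[0,0,0.015],"delta_rot":[0,0,0]},{"dp":[0,0,0.01],"delta_rot":[0,0,0]},{"dp":[0,0,0],"delta_rot":[0,0,0]}]' 255 35;python3 g.py 593 100.5 47 180 0 87.5
```

```text
time_s: 22.08
position: [0.5944, 0.1009, 0.0541]
eef_rot: [180.0, -0.0, 87.5]
contact_force: [0.1, -1.1, -2.5]
gripper_width: 0.0299
t 22.07 pos [594.4 100.9  54.1] rpy [180.   -0.   87.5] F [ 0.1 -1.1 -2.5] w 29.9 j [  7.  26. 113.  -0.  40.  10.]
n 1
[{"dp": [-0.0005, -0.0014, 0.0071], "delta_rot": [0.02, -0.0, 0.05]}]
```

```bash
python3 -m inch '[{"dp":[0,0,0.004],"delta_rot":[0,0,0]},{"dp":[0,0,0.002],"delta_rot":[0,0,0]},{"dp":[0,0,0.001],"delta_rot":[0,0,0]},{"dp":[0,0,0],"delta_rot":[0,0,0]}]' 255 35;python3 g.py; python3 -m inch '[{"dp":[0,0,0],"delta_rot":[0,0,0]},{"dp":[0,0,0],"delta_rot":[0,0,0]},{"dp":[0,0,0],"delta_rot":[0,0,0]},{"dp":[0,0,-0.02],"delta_rot":[0,0,0]},{"dp":[0,0,-0.05],"delta_rot":[0,0,0]},{"dp":[0,0,-0.05],"delta_rot":[0,0,0]},{"dp":[0,-0.06,-0.04],"delta_rot":[0,0,0]},{"dp":[0.02,-0.06,0],"delta_rot":[0,0,0]}]' 110
python3 - <<'E'
from m import *
for n in('top','side'):
    f=grab(n,n+'9.png');W=cloud(f);hsv=cv2.cvtColor(f['frame'],cv2.COLOR_RGB2HSV).astype(int);H,S,V=hsv[...,0],hsv[...,1],hsv[...,2]
    X,Y,Z=W[...,0],W[...,1],W[...,2]
    m=((H>8)&(H<30)&(S>90)&(Z<.05)&(Y>-.15)&(Y<.5)&(X>.3)&(X<.7))
    k,l=cv2.connectedComponents(m.astype(np.uint8))
    for i in range(1,k):
        if (l==i).sum()>25: rect(W,l==i,n+'brd')
E
python3 g.py 400.7 268 150 180 0 82
```

```text
time_s: 22.58
position: [0.5942, 0.1007, 0.0466]
eef_rot: [180.0, 0.0, 87.5]
contact_force: [1.0, 0.1, -1.8]
gripper_width: 0.0298
t 22.57 pos [594.2 100.7  46.6] rpy [180.    0.   87.5] F [ 1.   0.1 -1.8] w 29.8 j [  7.  27. 114.  -0.  39.  10.]
time_s: 23.58
position: [0.4845, 0.1252, 0.205]
eef_rot: [179.7, -0.1, 87.4]
contact_force: [0.2, 1.5, -1.1]
gripper_width: 0.0516
topbrd 153 rect c [597.9  81. ] size [96.5 20.3] ang 5.49 z med 37.3 mean [601.   81.6  35.8]
sidebrd 193 rect c [399.9 265.4] size [48.3 86.5] ang 83.26 z med 11.5 mean [400.6 256.7  15.6]
sidebrd 228 rect c [597.2 101.4] size [97.8 53.5] ang 0.1 z med 38.7 mean [595.2  96.2  38.8]
sidebrd 390 rect c [377.5  95.7] size [99.9 64.1] ang 55.92 z med 10.7 mean [381.5  79.   17.9]
t 23.68 pos [479.4 126.  202.3] rpy [-180.    -0.    87.6] F [0.4 0.1 0.5] w 51.6 j [ 12.   4. 123.   0.  53.  14.]
n 4
[{"dp": [0.0346, -0.0211, 0.0131], "delta_rot": [-0.01, -0.0, 1.4]}, {"dp": [0.0341, -0.022, 0.0131], "delta_rot": [-0.01, -0.0, 1.4]}, {"dp": [0.0336, -0.0228, 0.0131], "delta_rot": [-0.01, -0.0, 1.4]}, {"dp": [0.033, -0.0236, 0.0131], "delta_rot": [-0.01, -0.0, 1.4]}]
```

View pics/side9.png

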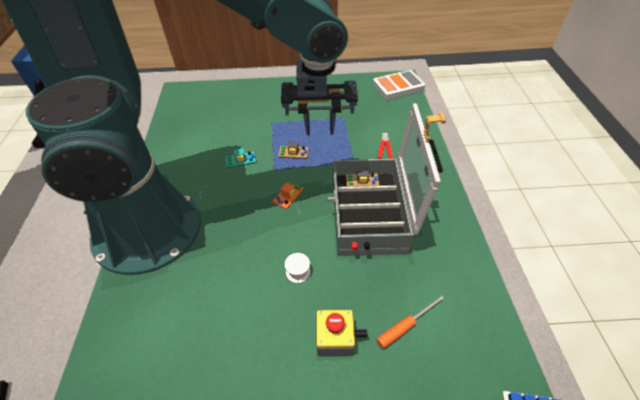

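Board 1 lies flat in the +y bay, at side (363,180); the second is still at (294,151). Fetching it.

```bash
python3 -m inch '[{"dp":[0.0346,-0.021,0.015],"delta_rot":[0,0,1.4]},{"dp":[0.0341,-0.022,0.015],"delta_rot":[0,0,1.4]},{"dp":[0.0336,-0.0228,0.015],"delta_rot":[0,0,1.4]},{"dp":[0.033,-0.0236,0.02],"delta_rot":[0,0,1.4]},{"dp":[0,0,0.04],"delta_rot":[0,0,0]},{"dp":[0,0,0.03],"delta_rot":[0,0,0]},{"dp":[0,0,0],"delta_rot":[0,0,0]}]' 90;python3 g.py 400.5 267.5 18 180 0 82
```

```text
time_s: 24.55
position: [0.4048, 0.2669, 0.0655]
eef_rot: [-179.9, 0.1, 81.9]
contact_force: [-0.2, 0.2, 1.1]
gripper_width: 0.059
t 24.55 pos [404.8 266.9  65.5] rpy [-1.799e+02  1.000e-01  8.190e+01] F [-0.2  0.2  1.1] w 59.0 j [ 31.  17. 127.  -0.  37.  39.]
n 1
[{"dp": [0.0001, -0.0042, 0.0475], "delta_rot": [-0.13, 0.1, -0.06]}]
```

```bash
python3 -m inch '[{"dp":[0,-0.004,0.01],"delta_rot":[0,0,0]},{"dp":[0,0,0.02],"delta_rot":[0,0,0]},{"dp":[0,0,0.013],"delta_rot":[0,0,0]},{"dp":[0,0,0.004],"delta_rot":[0,0,0]},{"dp":[0,0,0],"delta_rot":[0,0,0]}]' 90;python3 g.py 400.5 267.5 18 180 0 82; python3 -m inch '[{"dp":[0,0,0],"delta_rot":[0,0,0]},{"dp":[0,0,0],"delta_rot":[0,0,0]},{"dp":[0,0,0],"delta_rot":[0,0,0]},{"dp":[0,0,0],"delta_rot":[0,0,0]},{"dp":[0,0,0],"delta_rot":[0,0,0]},{"dp":[0,0,0],"delta_rot":[0,0,0]}]' 255 35; python3 g.py
```

```text
time_s: 25.18
position: [0.4017, 0.2679, 0.0194]
eef_rot: [180.0, -0.0, 81.9]
contact_force: [-0.2, -0.1, -0.9]
gripper_width: 0.0589
t 25.18 pos [401.7 267.9  19.4] rpy [180.   -0.   81.9] F [-0.2 -0.1 -0.9] w 58.9 j [ 31.  22. 127.   0.  31.  39.]
n 1
[{"dp": [-0.0006, -0.0011, 0.0014], "delta_rot": [0.0, -0.0, -0.08]}]
time_s: 25.92
position: [0.4014, 0.2679, 0.0194]
eef_rot: [-180.0, 0.0, 81.9]
contact_force: [-2.8, -0.6, 6.4]
gripper_width: 0.03
t 25.93 pos [401.4 267.9  19.4] rpy [-180.     0.    81.9] F [-2.8 -0.6  6.4] w 30.0 j [ 31.  22. 127.   0.  31.  39.]
```

```bash
python3 -m inch '[{"dp":[0,0,0],"delta_rot":[0,0,0]},{"dp":[0,0,-0.02],"delta_rot":[0,0,0]},{"dp":[0,0,-0.04],"delta_rot":[0,0,0]},{"dp":[0,0,-0.05],"delta_rot":[0,0,0]},{"dp":[0,0,-0.05],"delta_rot":[0,0,-2]},{"dp":[0,0,-0.02],"delta_rot":[0,0,-3.6]},{"dp":[0,0,0],"delta_rot":[0,0,0]}]' 255 35;python3 g.py 590 35.5 180 180 0 87.5
```

```text
time_s: 26.8
position: [0.4021, 0.2682, 0.2003]
eef_rot: [179.9, -0.1, 87.5]
contact_force: [-0.3, 0.1, -2.2]
gripper_width: 0.0297
t 26.8 pos [402.1 268.2 200.3] rpy [ 1.799e+02 -1.000e-01  8.750e+01] F [-0.3  0.1 -2.2] w 29.7 j [ 31.   3. 125.  -0.  53.  33.]
n 6
[{"dp": [-0.0374, 0.033, 0.0034], "delta_rot": [0.02, -0.01, 0.0]}, {"dp": [-0.0374, 0.033, 0.0034], "delta_rot": [0.02, -0.01, 0.0]}, {"dp": [-0.0374, 0.033, 0.0034], "delta_rot": [0.02, -0.01, 0.0]}, {"dp": [-0.0374, 0.033, 0.0034], "delta_rot": [0.02, -0.01, 0.0]}, {"dp": [-0.0374, 0.033, 0.0034], "delta_rot": [0.02, -0.01, 0.0]}, {"dp": [-0.0374, 0.033, 0.0034], "delta_rot": [0.02, -0.01, 0.0]}]
```

```bash
python3 -m inch '[{"dp":[-0.0374,0.033,0],"delta_rot":[0,0,0]},{"dp":[-0.0374,0.033,0],"delta_rot":[0,0,0]},{"dp":[-0.0374,0.033,0],"delta_rot":[0,0,0]},{"dp":[-0.0374,0.033,0],"delta_rot":[0,0,0]},{"dp":[-0.0374,0.033,0],"delta_rot":[0,0,0]},{"dp":[-0.0374,0.033,0.02],"delta_rot":[0,0,0]},{"dp":[0,0,0.04],"delta_rot":[0,0,0]},{"dp":[0,0,0],"delta_rot":[0,0,0]}]';python3 g.py 590 35.5 48 180 0 87.5
```

```text
time_s: 27.8
position: [0.5868, 0.0347, 0.135]
eef_rot: [-179.6, 0.0, 87.4]
contact_force: [-0.9, -0.2, -1.8]
gripper_width: 0.03
t 27.8 pos [586.8  34.7 135. ] rpy [-179.6    0.    87.4] F [-0.9 -0.2 -1.8] w 30.0 j [  1.  18. 114.   0.  48.   4.]
n 2
[{"dp": [0.0005, 0.0019, 0.0435], "delta_rot": [-0.22, 0.01, -0.04]}, {"dp": [0.0005, 0.0017, 0.0435], "delta_rot": [-0.22, 0.01, -0.04]}]
```

```bash
python3 -m inch '[{"dp":[0.0005,0.001,0.04],"delta_rot":[0,0,0]},{"dp":[0,0.001,0.025],"delta_rot":[0,0,0]},{"dp":[0,0,0.012],"delta_rot":[0,0,0]},{"dp":[0,0,0],"delta_rot":[0,0,0]}]' 255 35;python3 g.py 590 35.5 47.4 180 0 87.5
```

```text
time_s: 28.3
position: [0.5914, 0.0359, 0.0623]
eef_rot: [-180.0, 0.0, 87.5]
contact_force: [-0.7, -0.3, -1.7]
gripper_width: 0.0298
t 28.3 pos [591.4  35.9  62.3] rpy [-180.     0.    87.5] F [-0.7 -0.3 -1.7] w 29.8 j [  1.  25. 115.  -0.  40.   4.]
n 1
[{"dp": [-0.0004, -0.0014, 0.0149], "delta_rot": [-0.04, 0.0, 0.04]}]
```

```bash
python3 -m inch '[{"dp":[0,0,0.008],"delta_rot":[0,0,0]},{"dp":[0,0,0.004],"delta_rot":[0,0,0]},{"dp":[0,0,0.002],"delta_rot":[0,0,0]},{"dp":[0,0,0.001],"delta_rot":[0,0,0]},{"dp":[0,0,0],"delta_rot":[0,0,0]}]' 255 35;python3 g.py; python3 -m inch '[{"dp":[0,0,0],"delta_rot":[0,0,0]},{"dp":[0,0,0],"delta_rot":[0,0,0]},{"dp":[0,0,0],"delta_rot":[0,0,0]},{"dp":[0,0,-0.02],"delta_rot":[0,0,0]},{"dp":[0,0,-0.05],"delta_rot":[0,0,0]},{"dp":[0,0,-0.06],"delta_rot":[0,0,0]},{"dp":[-0.05,-0.02,-0.06],"delta_rot":[0,0,0]},{"dp":[-0.05,-0.02,-0.06],"delta_rot":[0,0,0]}]' 110;python3 -m inch '[{"dp":[-0.05,-0.02,-0.02],"delta_rot":[0,0,0]},{"dp":[-0.05,0,0],"delta_rot":[0,0,0]},{"dp":[0,0,0],"delta_rot":[0,0,0]}]' 255
python3 - <<'E'
from m import *
for n in('top','side'):
    f=grab(n,n+'10.png');W=cloud(f);hsv=cv2.cvtColor(f['frame'],cv2.COLOR_RGB2HSV).astype(int);H,S,V=hsv[...,0],hsv[...,1],hsv[...,2]
    X,Y,Z=W[...,0],W[...,1],W[...,2]
    m=((H>8)&(H<30)&(S>90)&(Z<.05)&(Y>-.15)&(Y<.5)&(X>.3)&(X<.7))
    k,l=cv2.connectedComponents(m.astype(np.uint8))
    for i in range(1,k):
        if (l==i).sum()>25: rect(W,l==i,n+'brd')
E
python3 g.py
```

```text
time_s: 28.92
position: [0.5918, 0.0356, 0.0474]
eef_rot: [180.0, -0.0, 87.5]
contact_force: [-0.1, 0.4, -0.7]
gripper_width: 0.0298
t 28.93 pos [591.8  35.6  47.4] rpy [180.   -0.   87.5] F [-0.1  0.4 -0.7] w 29.8 j [  1.  26. 115.  -0.  39.   4.]
time_s: 29.92
position: [0.5567, -0.0411, 0.2734]
eef_rot: [179.9, 0.0, 87.6]
contact_force: [1.0, -0.5, 0.3]
gripper_width: 0.0515
time_s: 30.3
position: [0.5327, -0.142, 0.2921]
eef_rot: [179.9, 0.0, 87.3]
contact_force: [-0.1, 0.3, 0.5]
gripper_width: 0.0248
topbrd 454 rect c [597.2 102.9] size [53.6 99.3] ang 87.22 z med 37.8 mean [591.7 102.4  36.9]
topbrd 433 rect c [594.7  37.1] size [52.3 99.3] ang 87.12 z med 38.0 mean [589.4  37.3  37.2]
topbrd 648 rect c [381.4  90.7] size [94.3 52.7] ang 55.02 z med 8.8 mean [380.9  89.4  15.2]
sidebrd 88 rect c [628.3 102.6] size [58.1 34.2] ang 78.96 z med 38.6 mean [625.4  98.2  38.2]
sidebrd 82 rect c [580.6 101.1] size [45.1 28.2] ang 83.99 z med 39.2 mean [576.7  96.7  39.9]
sidebrd 382 rect c [377.   90.9] size [90.3 63.5] ang 58.17 z med 11.0 mean [381.7  78.4  18.2]
sidebrd 247 rect c [594.2  37.1] size [51.9 95.3] ang 89.55 z med 39.0 mean [590.9  31.8  39.1]
t 30.4 pos [ 532.9 -139.6  291.1] rpy [180.   -0.   87.5] F [ 0.  -0.  -0.4] w 17.0 j [-17.   3. 114.   0.  63. -15.]
```

View pics/side10.png

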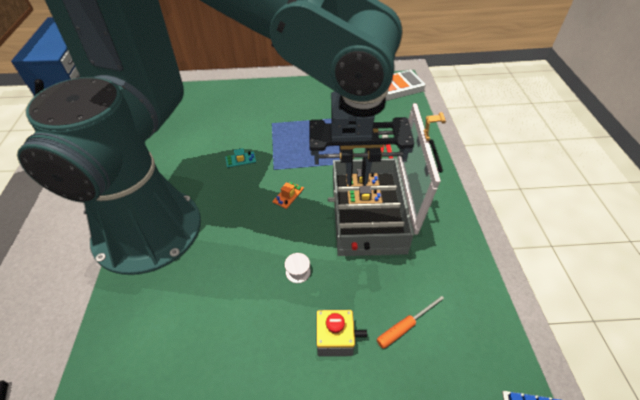

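View pics/top10.png

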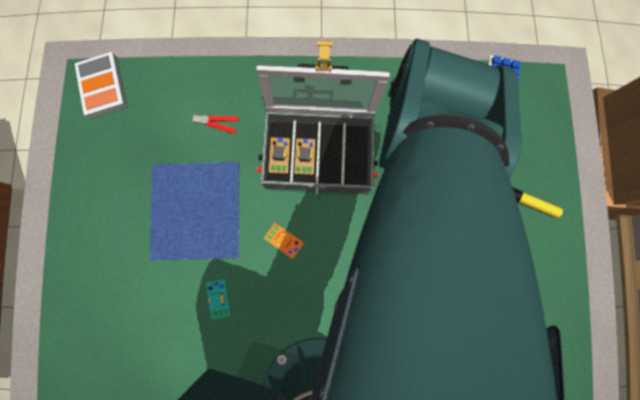

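Both boards lie in bays at top (279,155) and (305,155), and the mat is empty. Next I go over the lid edge to pull it shut from behind.

```bash
python3 -m inch '[{"dp":[0.03,0,-0.012],"delta_rot":[0,0,0]},{"dp":[0.03,0.03,-0.012],"delta_rot":[0,0,0]},{"dp":[0,0.045,0],"delta_rot":[0,0,0]},{"dp":[0,0.045,0],"delta_rot":[0,0,0]},{"dp":[0,0.045,0],"delta_rot":[0,0,0]},{"dp":[0,0.045,0],"delta_rot":[0,0,0]},{"dp":[0,0,0],"delta_rot":[0,0,0]}]' 255; python3 g.py 741 -89 250 180 0 87.5;python3 - <<'E'
from m import *
f=grab('side','side11.png'); cv2.imwrite('pics/side11c.png',cv2.resize(f['frame'][40:290,240:490,::-1],None,fx=2.4,fy=2.4))
E
```

```text
time_s: 31.28
position: [0.7472, -0.0869, 0.3135]
eef_rot: [-180.0, -0.0, 87.6]
contact_force: [-1.2, -0.1, 0.1]
gripper_width: 0.0001
t 31.27 pos [747.2 -86.9 313.5] rpy [-180.    -0.    87.6] F [-1.2 -0.1  0.1] w 0.1 j [-8. 21. 89.  0. 70. -6.]
n 2
[{"dp": [-0.0012, -0.003, 0.0317], "delta_rot": [-0.02, -0.01, 0.06]}, {"dp": [-0.0012, -0.0031, 0.0317], "delta_rot": [-0.02, -0.01, 0.06]}]
```

View pics/side11c.png

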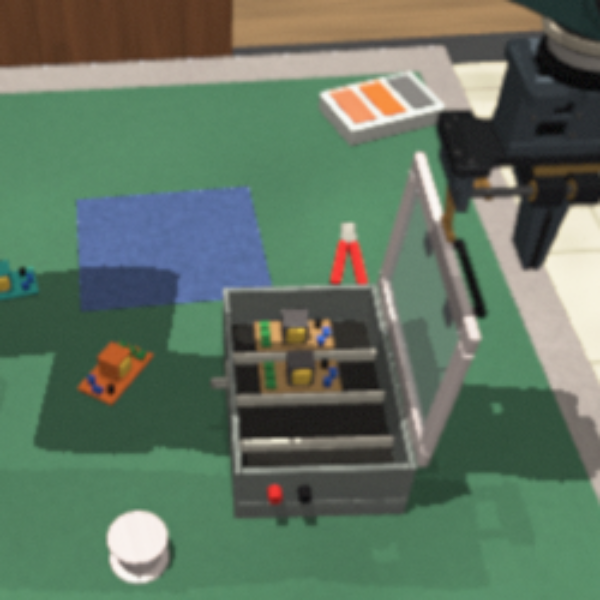

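```bash
python3 -m inch '[{"dp":[0,0,0.032],"delta_rot":[0,0,0]},{"dp":[0,0,0.031],"delta_rot":[0,0,0]},{"dp":[0,-0.012,0],"delta_rot":[0,0,0]},{"dp":[0,-0.01,0],"delta_rot":[0,0,0]},{"dp":[0,-0.01,0],"delta_rot":[0,0,0]},{"dp":[0,-0.01,0],"delta_rot":[0,0,0]},{"dp":[0,-0.01,0],"delta_rot":[0,0,0]},{"dp":[0,-0.01,0.001],"delta_rot":[0,0,0]}]';python3 g.py
```

```text
time_s: 32.33
position: [0.6829, -0.0861, 0.2505]
eef_rot: [180.0, 0.0, 87.5]
contact_force: [2.1, -0.1, 2.1]
gripper_width: 0.0004
t 32.33 pos [682.9 -86.1 250.5] rpy [180.    0.   87.5] F [ 2.1 -0.1  2.1] w 0.4 j [ -9.  18. 100.  -0.  62.  -7.]
```

```bash
python3 -m inch '[{"dp":[0,-0.012,0.002],"delta_rot":[0,0,0]},{"dp":[0,-0.012,0.003],"delta_rot":[0,0,0]},{"dp":[0,-0.011,0.003],"delta_rot":[0,0,0]},{"dp":[0,-0.011,0.004],"delta_rot":[0,0,0]},{"dp":[0,-0.01,0.004],"delta_rot":[0,0,0]},{"dp":[0,-0.01,0.005],"delta_rot":[0,0,0]},{"dp":[0,-0.01,0.006],"delta_rot":[0,0,0]},{"dp":[0,-0.009,0.006],"delta_rot":[0,0,0]}]';python3 g.py;python3 -m inch '[{"dp":[0,-0.009,0.007],"delta_rot":[0,0,0]},{"dp":[0,-0.009,0.007],"delta_rot":[0,0,0]},{"dp":[0,-0.008,0.008],"delta_rot":[0,0,0]},{"dp":[0,-0.008,0.008],"delta_rot":[0,0,0]},{"dp":[0,-0.007,0.008],"delta_rot":[0,0,0]},{"dp":[0,0,0],"delta_rot":[0,0,0]}]';python3 g.py;python3 - <<'E'
from m import *
f=grab('side','side12.png'); cv2.imwrite('pics/side12c.png',cv2.resize(f['frame'][40:290,240:490,::-1],None,fx=2.4,fy=2.4))
E
```

```text
time_s: 33.33
position: [0.5978, -0.0823, 0.2167]
eef_rot: [-180.0, -0.0, 87.5]
contact_force: [0.8, -0.5, 1.1]
gripper_width: 0.0003
t 33.33 pos [597.8 -82.3 216.7] rpy [-180.    -0.    87.5] F [ 0.8 -0.5  1.1] w 0.3 j [-10.  13. 111.  -0.  56.  -8.]
time_s: 34.08
position: [0.5567, -0.0805, 0.1784]
eef_rot: [-179.9, -0.0, 87.5]
contact_force: [0.2, -0.1, -0.1]
gripper_width: -0.0
t 34.08 pos [556.7 -80.5 178.4] rpy [-179.9   -0.    87.5] F [ 0.2 -0.1 -0.1] w -0.0 j [-11.  12. 116.  -0.  51.  -8.]
```

View pics/side12c.png

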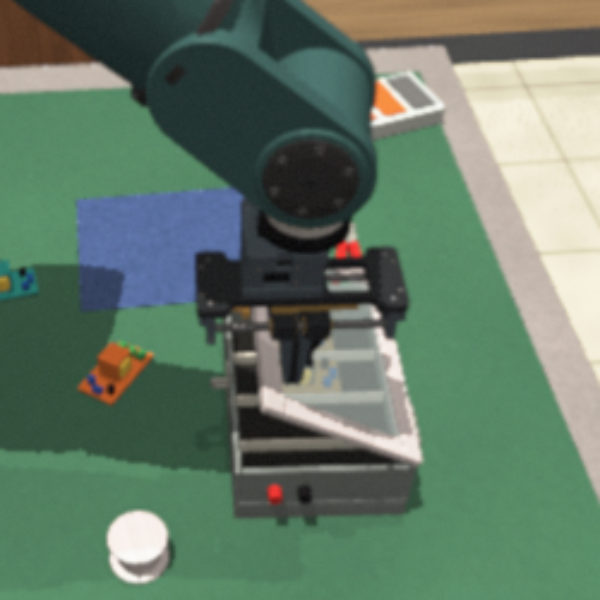

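Lid is at about 0.55 rad, finger on its top at crop (295,370). I'll keep pushing it down.

```bash
python3 -m inch '[{"dp":[0,-0.006,0.01],"delta_rot":[0,0,0]},{"dp":[0,-0.006,0.01],"delta_rot":[0,0,0]},{"dp":[0,-0.005,0.01],"delta_rot":[0,0,0]},{"dp":[0,-0.005,0.01],"delta_rot":[0,0,0]},{"dp":[0,-0.005,0.01],"delta_rot":[0,0,0]},{"dp":[0,-0.003,0.01],"delta_rot":[0,0,0]},{"dp":[0,-0.002,0.01],"delta_rot":[0,0,0]},{"dp":[0,-0.001,0.006],"delta_rot":[0,0,0]}]';python3 g.py
```

```text
time_s: 35.12
position: [0.5244, -0.0791, 0.1025]
eef_rot: [-180.0, -0.0, 87.5]
contact_force: [1.0, -0.0, -0.6]
gripper_width: 0.0003
t 35.12 pos [524.4 -79.1 102.5] rpy [-180.    -0.    87.5] F [ 1.  -0.  -0.6] w 0.3 j [-11.  16. 121.   0.  42.  -9.]
```

```bash
python3 -m inch '[{"dp":[0,0,0.004],"delta_rot":[0,0,0]},{"dp":[0,0,0.002],"delta_rot":[0,0,0]},{"dp":[0,0,0],"delta_rot":[0,0,0]}]';python3 g.py;python3 - <<'E'
from m import *
f=grab('side','side13.png'); cv2.imwrite('pics/side13c.png',cv2.resize(f['frame'][40:290,240:490,::-1],None,fx=2.4,fy=2.4))
E
```

```text
time_s: 35.5
position: [0.5248, -0.0792, 0.0973]
eef_rot: [180.0, 0.0, 87.5]
contact_force: [-0.3, 0.8, -0.8]
gripper_width: 0.0004
t 35.5 pos [524.8 -79.2  97.3] rpy [180.    0.   87.5] F [-0.3  0.8 -0.8] w 0.4 j [-11.  17. 121.   0.  42.  -9.]
```

View pics/side13c.png

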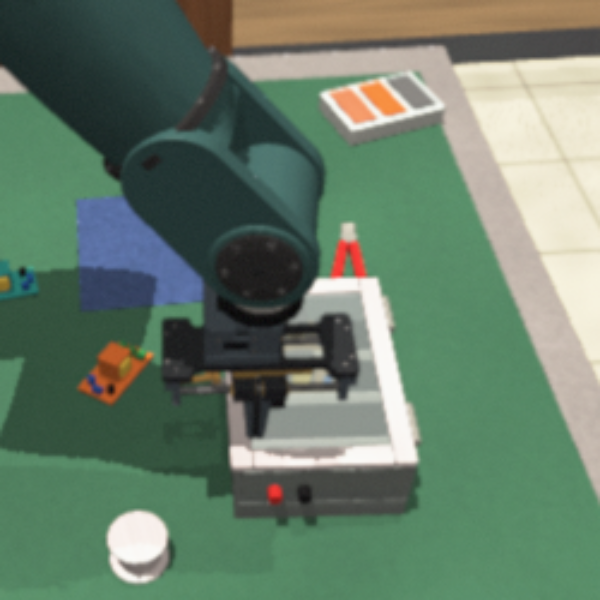

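```bash
python3 -m inch '[{"dp":[0,0,0.002],"delta_rot":[0,0,0]},{"dp":[0,0,0.001],"delta_rot":[0,0,0]},{"dp":[0,0,0],"delta_rot":[0,0,0]}]';python3 g.py
```

```text
time_s: 35.92
position: [0.525, -0.0793, 0.0956]
eef_rot: [180.0, 0.0, 87.5]
contact_force: [-9.3, 1.2, 26.2]
gripper_width: 0.0003
t 35.92 pos [525.  -79.3  95.6] rpy [180.    0.   87.5] F [-9.3  1.2 26.2] w 0.3 j [-11.  17. 121.  -0.  41.  -9.]
```

```bash
python3 -m inch '[{"dp":[0,0,-0.03],"delta_rot":[0,0,0]},{"dp":[-0.03,-0.05,-0.06],"delta_rot":[0,0,0]},{"dp":[-0.05,-0.03,-0.06],"delta_rot":[0,0,0]},{"dp":[0,0,0],"delta_rot":[0,0,-10]},{"dp":[0,0,0],"delta_rot":[0,0,-10]},{"dp":[0,0,0],"delta_rot":[0,0,-10]},{"dp":[0,0,0],"delta_rot":[0,0,-10]},{"dp":[0,0,0],"delta_rot":[0,0,-10]}]';python3 -m inch '[{"dp":[0,0,0],"delta_rot":[0,0,-10]},{"dp":[0,0,0],"delta_rot":[0,0,-10]},{"dp":[0,0,0],"delta_rot":[0,0,-10]},{"dp":[0,0,0],"delta_rot":[0,0,-9.8]},{"dp":[0,0,0],"delta_rot":[0,0,0]}]' 140;python3 - <<'E'
from m import *
for n in('top','side'):
    f=grab(n,n+'14.png');W=cloud(f);hsv=cv2.cvtColor(f['frame'],cv2.COLOR_RGB2HSV).astype(int);H,S,V=hsv[...,0],hsv[...,1],hsv[...,2]
    X,Y,Z=W[...,0],W[...,1],W[...,2]
    q=(X>.42)&(X<.52)&(abs(Y-.008)<.03)&(H>12)&(H<30)&(S>90)&(Z>.03)&(Z<.16)
    rect(W,q,n+'hasp'); print(np.nanmin(W[q],0),np.nanmax(W[q],0))
    rect(W,q&(Z>.108),n+'bar')
    q=(S<60)&(V>150)&(abs(Y)<.14)&(X>.49)&(X<.7)&(Z>.08)&(Z<.13)
    p=W[q]; print(np.polyfit(p[:,0],p[:,2],1),np.median(p[:,2]))
f=load('side');cv2.imwrite('pics/side14c.png',cv2.resize(f['frame'][110:310,240:440,::-1],None,fx=3,fy=3))
E
python3 g.py
```

```text
time_s: 36.92
position: [0.4623, -0.1363, 0.2139]
eef_rot: [180.0, 0.0, 137.9]
contact_force: [0.2, 0.0, -0.4]
gripper_width: 0.0004
time_s: 37.55
position: [0.4624, -0.1363, 0.2139]
eef_rot: [-180.0, 0.0, 177.3]
contact_force: [0.6, 0.6, 0.2]
gripper_width: 0.0409
tophasp 172 rect c [475.2   7.9] size [65.3 30.6] ang 0.01 z med 92.8 mean [471.5   8.9  96.2]
[ 0.44256085 -0.00741415  0.04816008] [0.50785562 0.02322979 0.1186323 ]
topbar 50 rect c [446.2  10.7] size [26.   9.2] ang 83.79 z med 115.2 mean [446.3  11.1 115.1]
[0.00099748 0.09436464] 0.09515662931128249
sidehasp 0 rect c [0. 0.] size [0. 0.] ang 0.0 z med nan mean [nan nan nan]
t 37.65 pos [ 462.4 -136.3  213.9] rpy [-180.     0.   177.1] F [0.1 0.3 0.5] w 41.1 j [ -19.    2.  124.    0.   54. -106.]
  return _methods._mean(a, axis=axis, dtype=dtype,
  ret = ret.dtype.type(ret / rcount)
m.py:4: RuntimeWarning: Mean of empty slice.
  r=cv2.minAreaRect((p[:,:2]*1000).astype(np.float32)); print(lab,len(p),'rect c',np.round(r[0],1),'size',np.round(r[1],1),'ang',round(r[2],2),'z med',np.round(np.median(p[:,2])*1000,1),'mean',np.round(p.mean(0)*1000,1))
  ret = um.true_divide(
Traceback (most recent call last):
ValueError: zero-size array to reduction operation fmin which has no identity
```

```bash
python3 -m inch '[{"dp":[0.007,0.049,0],"delta_rot":[0,0,0]},{"dp":[0.007,0.049,0.01],"delta_rot":[0,0,0]},{"dp":[0.007,0.048,0.03],"delta_rot":[0,0,0]},{"dp":[0,0,0.035],"delta_rot":[0,0,0]},{"dp":[0,0,0],"delta_rot":[0,0,0]}]' 140; python3 g.py 447 9.3 93 180 0 177.5
```

```text
time_s: 38.28
position: [0.4467, 0.0109, 0.1373]
eef_rot: [-180.0, -0.2, 177.2]
contact_force: [-0.1, 0.8, 0.2]
gripper_width: 0.0411
t 38.27 pos [446.7  10.9 137.3] rpy [-180.    -0.2  177.2] F [-0.1  0.8  0.2] w 41.1 j [ -2.   6. 130.  -0.  45. -89.]
n 1
[{"dp": [-0.0006, -0.0016, 0.0443], "delta_rot": [-0.01, -0.23, -0.26]}]
```

```bash
python3 -m inch '[{"dp":[-0.0005,-0.002,0.015],"delta_rot":[0,0,0]},{"dp":[0,0,0.015],"delta_rot":[0,0,0]},{"dp":[0,0,0.01],"delta_rot":[0,0,0]},{"dp":[0,0,0],"delta_rot":[0,0,0]}]' 140; python3 g.py 447 9.3 93 180 0 177.5; python3 -m inch '[{"dp":[0,0,0],"delta_rot":[0,0,0]},{"dp":[0,0,0],"delta_rot":[0,0,0]},{"dp":[0,0,0],"delta_rot":[0,0,0]},{"dp":[0,0,0],"delta_rot":[0,0,0]}]' 255 20; python3 g.py
```

```text
time_s: 38.78
position: [0.4482, 0.0083, 0.0982]
eef_rot: [-180.0, -0.1, 177.3]
contact_force: [0.5, -0.3, 1.6]
gripper_width: 0.0412
t 38.77 pos [448.2   8.3  98.2] rpy [-1.800e+02 -1.000e-01  1.773e+02] F [ 0.5 -0.3  1.6] w 41.2 j [ -2.  10. 130.   0.  39. -89.]
n 1
[{"dp": [0.0012, 0.0009, 0.0052], "delta_rot": [-0.0, -0.08, -0.2]}]
time_s: 39.28
position: [0.4488, 0.0088, 0.0993]
eef_rot: [180.0, 0.0, 177.3]
contact_force: [-0.4, 4.7, -0.7]
gripper_width: 0.0274
t 39.27 pos [448.8   8.8  99.3] rpy [180.    0.  177.3] F [-0.4  4.7 -0.7] w 27.4 j [ -2.  10. 130.   0.  39. -89.]
```

```bash
python3 -m inch '[{"dp":[0.0035,0,0.0098],"delta_rot":[0,0,0]},{"dp":[0.0015,0,0.0103],"delta_rot":[0,0,0]},{"dp":[-0.0006,0,0.0104],"delta_rot":[0,0,0]},{"dp":[-0.0026,0,0.01],"delta_rot":[0,0,0]}]'; python3 g.py;  python3 -m inch '[{"dp":[-0.0023,0,0.0047],"delta_rot":[0,0,0]},{"dp":[-0.0023,0,0.0046],"delta_rot":[0,0,0]},{"dp":[-0.0031,0,0.0041],"delta_rot":[0,0,0]},{"dp":[-0.0032,0,0.0041],"delta_rot":[0,0,0]},{"dp":[-0.0039,0,0.0034],"delta_rot":[0,0,0]},{"dp":[-0.0039,0,0.0034],"delta_rot":[0,0,0]},{"dp":[0,0,0],"delta_rot":[0,0,0]}]' ; python3 g.py
```

```text
time_s: 39.78
position: [0.4477, 0.0089, 0.0587]
eef_rot: [180.0, 0.1, 177.3]
contact_force: [2.6, 4.9, 3.6]
gripper_width: 0.0274
t 39.77 pos [447.7   8.9  58.7] rpy [1.800e+02 1.000e-01 1.773e+02] F [2.6 4.9 3.6] w 27.4 j [ -2.  15. 131.   0.  34. -89.]
time_s: 40.65
position: [0.4662, 0.0081, 0.0345]
eef_rot: [180.0, 0.1, 177.3]
contact_force: [-0.1, 6.3, 1.3]
gripper_width: 0.0274
t 40.65 pos [466.2   8.1  34.5] rpy [1.800e+02 1.000e-01 1.773e+02] F [-0.1  6.3  1.3] w 27.4 j [ -2.  19. 129.   0.  32. -89.]
```

```bash
python3 -m inch '[{"dp":[-0.002,0,0.001],"delta_rot":[0,0,0]},{"dp":[-0.002,0,0.001],"delta_rot":[0,0,0]},{"dp":[0,0,0],"delta_rot":[0,0,0]}]' ; python3 g.py
```

```text
time_s: 41.02
position: [0.468, 0.008, 0.0324]
eef_rot: [180.0, -0.2, 177.3]
contact_force: [-12.9, 6.3, 19.6]
gripper_width: 0.0275
t 41.02 pos [468.    8.   32.4] rpy [180.   -0.2 177.3] F [-12.9   6.3  19.6] w 27.5 j [ -2.  20. 129.   0.  32. -89.]
```

```bash
python3 -m inch '[{"dp":[0,0,0],"delta_rot":[0,0,0]},{"dp":[0,0,0],"delta_rot":[0,0,0]},{"dp":[0,0,0],"delta_rot":[0,0,0]},{"dp":[0,0,-0.03],"delta_rot":[0,0,0]},{"dp":[0,0,-0.05],"delta_rot":[0,0,0]},{"dp":[0,0,-0.05],"delta_rot":[0,0,0]},{"dp":[0,-0.05,-0.04],"delta_rot":[0,0,0]},{"dp":[0,-0.05,0],"delta_rot":[0,0,0]}]' 140;python3 -m inch '[{"dp":[0,-0.05,0],"delta_rot":[0,0,0]},{"dp":[0,-0.05,0],"delta_rot":[0,0,0]},{"dp":[0,0,0],"delta_rot":[0,0,0]}]' 60;python3 - <<'E'
from m import *
f=grab('side','side15.png')
f=grab('top','top15.png');W=cloud(f);hsv=cv2.cvtColor(f['frame'],cv2.COLOR_RGB2HSV).astype(int);H,S,V=hsv[...,0],hsv[...,1],hsv[...,2]
X,Y,Z=W[...,0],W[...,1],W[...,2]
q=(X>.43)&(X<.52)&(abs(Y-.008)<.03)&(H>12)&(H<30)&(S>90)&(Z>.03)&(Z<.16)
rect(W,q,'hasp'); rect(W,q&(X<.475),'tab')
q=(S<60)&(V>150)&(abs(Y)<.14)&(X>.49)&(X<.7)&(Z>.08)&(Z<.13)
p=W[q]; print(np.polyfit(p[:,0],p[:,2],1),np.median(p[:,2]))
f=load('side');W=cloud(f);hsv=cv2.cvtColor(f['frame'],cv2.COLOR_RGB2HSV).astype(int);H,S,V=hsv[...,0],hsv[...,1],hsv[...,2];X,Y,Z=W[...,0],W[...,1],W[...,2]
rect(W,(X>.43)&(X<.52)&(abs(Y+.338)<.04)&(Z>.078)&((H<8)|(H>172))&(S>150),'stophead')
q=(X>.43)&(X<.52)&(abs(Y-.008)<.03)&(H>12)&(H<30)&(S>90)&(Z>.03)&(Z<.16)
if q.sum()>5: rect(W,q&(X<.475),'tab')
cv2.imwrite('pics/side15c.png',cv2.resize(f['frame'][110:360,240:440,::-1],None,fx=2.4,fy=2.4))
E
python3 g.py
```

```text
time_s: 42.02
position: [0.4666, -0.0925, 0.2045]
eef_rot: [-179.9, 0.3, 177.4]
contact_force: [0.7, 0.1, -1.4]
gripper_width: 0.0411
time_s: 42.4
position: [0.4601, -0.1936, 0.2013]
eef_rot: [-180.0, 0.0, 177.1]
contact_force: [-1.0, 0.4, -0.8]
gripper_width: 0.0682
hasp 191 rect c [483.8   8. ] size [30.6 47.4] ang 89.75 z med 51.9 mean [481.8   8.8  64.1]
tab 64 rect c [467.5   9.5] size [27.  14.8] ang 89.75 z med 51.1 mean [465.9   9.5  51.2]
[0.00118757 0.09422119] 0.09509226115030317
stophead 221 rect c [ 475.1 -342.3] size [34.4 34.2] ang 84.2 z med 93.2 mean [ 475.8 -344.    92.8]
t 42.5 pos [ 460.  -191.1  200.9] rpy [180.   -0.  177.3] F [-0.9  0.6 -0.2] w 69.6 j [ -25.    4.  123.    0.   53. -113.]
```

View pics/side15c.png

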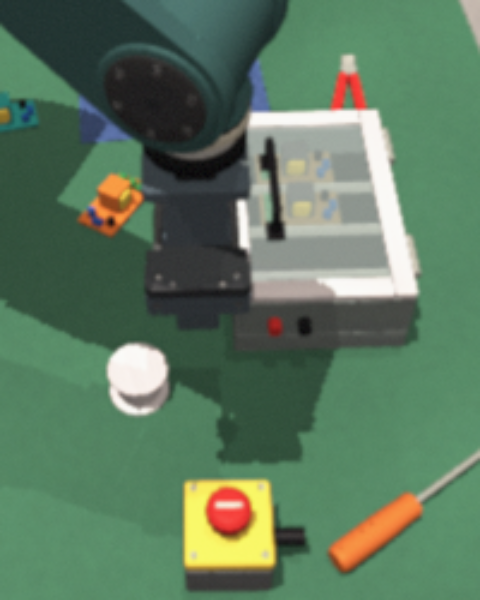

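View pics/top15.png

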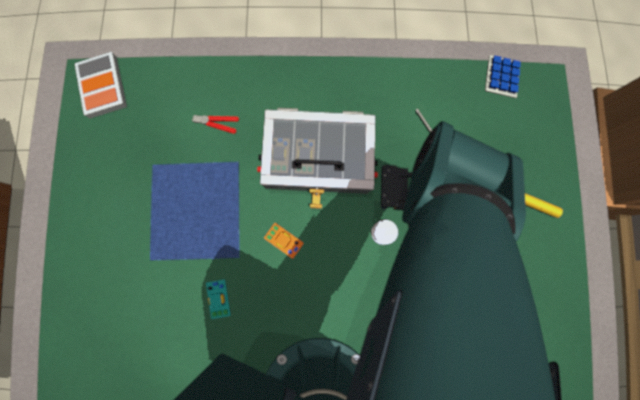

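Hasp is down at top (316,198), matching its first reading. Lid is flat, and both boards show through the pane. The stop is still latched, at side crop (229,510). Now the twist.

```bash
python3 -m inch '[{"dp":[-0.012,-0.049,0],"delta_rot":[0,0,0]},{"dp":[-0.012,-0.049,0],"delta_rot":[0,0,0]},{"dp":[0,-0.049,0.02],"delta_rot":[0,0,0]},{"dp":[0,0,0.03],"delta_rot":[0,0,0]},{"dp":[0,0,0.02],"delta_rot":[0,0,0]},{"dp":[0,0,0],"delta_rot":[0,0,0]}]' 60; python3 g.py 476 -338.3 69 180 0 177.3
```

```text
time_s: 43.25
position: [0.4769, -0.3374, 0.1299]
eef_rot: [179.9, -0.1, 177.4]
contact_force: [0.9, 0.4, 0.5]
gripper_width: 0.0698
t 43.25 pos [ 476.9 -337.4  129.9] rpy [ 1.799e+02 -1.000e-01  1.774e+02] F [0.9 0.4 0.5] w 69.8 j [ -38.   18.  115.    0.   47. -125.]
n 2
[{"dp": [0.0004, -0.0005, 0.0304], "delta_rot": [0.05, -0.07, 0.05]}, {"dp": [0.0004, -0.0005, 0.0304], "delta_rot": [0.05, -0.07, 0.05]}]
```

```bash
python3 -m inch '[{"dp":[0.0004,-0.0005,0.025],"delta_rot":[0,0,0]},{"dp":[0.0004,-0.0005,0.02],"delta_rot":[0,0,0]},{"dp":[0,0,0.012],"delta_rot":[0,0,0]},{"dp":[0,0,0],"delta_rot":[0,0,0]}]' 60; python3 g.py 476 -338.3 70 180 0 177.3; python3 -m inch '[{"dp":[0,0,0],"delta_rot":[0,0,0]},{"dp":[0,0,0],"delta_rot":[0,0,0]},{"dp":[0,0,0],"delta_rot":[0,0,0]},{"dp":[0,0,0],"delta_rot":[0,0,0]}]' 255 25; python3 g.py
```

```text
time_s: 43.75
position: [0.4763, -0.3396, 0.0736]
eef_rot: [180.0, -0.1, 177.3]
contact_force: [-0.2, 0.4, 0.6]
gripper_width: 0.0701
t 43.75 pos [ 476.3 -339.6   73.6] rpy [ 1.800e+02 -1.000e-01  1.773e+02] F [-0.2  0.4  0.6] w 70.1 j [ -38.   23.  115.   -0.   41. -125.]
n 1
[{"dp": [0.0004, 0.0013, 0.0036], "delta_rot": [0.04, -0.05, 0.04]}]
time_s: 44.25
position: [0.4765, -0.339, 0.0743]
eef_rot: [179.9, -0.0, 177.3]
contact_force: [2.6, 10.7, 5.7]
gripper_width: 0.0393
t 44.25 pos [ 476.5 -339.    74.3] rpy [179.9  -0.  177.3] F [ 2.6 10.7  5.7] w 39.3 j [ -38.   23.  115.    0.   41. -125.]
```

```bash
python3 -m inch '[{"dp":[0,0,0],"delta_rot":[0,0,7]},{"dp":[0,0,0],"delta_rot":[0,0,7]},{"dp":[0,0,0],"delta_rot":[0,0,7]},{"dp":[0,0,0],"delta_rot":[0,0,7]},{"dp":[0,0,0],"delta_rot":[0,0,7]},{"dp":[0,0,0],"delta_rot":[0,0,7]},{"dp":[0,0,0],"delta_rot":[0,0,0]}]'; python3 g.py
python3 - <<'E'
from h import *
print(manip.get_obs()['torque'])
E
```

```text
time_s: 45.12
position: [0.4761, -0.3399, 0.0745]
eef_rot: [-180.0, -0.1, 135.2]
contact_force: [-5.0, 2.3, 6.2]
gripper_width: 0.0395
t 45.12 pos [ 476.1 -339.9   74.5] rpy [-1.800e+02 -1.000e-01  1.352e+02] F [-5.   2.3  6.2] w 39.5 j [-38.  23. 115.  -0.  41. -83.]
[0.09367183 1.03377986 0.08079174]
```

```bash
python3 -m inch '[{"dp":[0,0,0],"delta_rot":[0,0,0]},{"dp":[0,0,0],"delta_rot":[0,0,0]},{"dp":[0,0,0],"delta_rot":[0,0,0]},{"dp":[0,0,0],"delta_rot":[0,0,0]},{"dp":[0,0,-0.03],"delta_rot":[0,0,0]},{"dp":[0,0,-0.05],"delta_rot":[0,0,0]},{"dp":[0,0,-0.05],"delta_rot":[0,0,0]},{"dp":[0,0,-0.05],"delta_rot":[0,0,0]}]' 60;python3 - <<'E'
from m import *
f=grab('side','side16.png');W=cloud(f);hsv=cv2.cvtColor(f['frame'],cv2.COLOR_RGB2HSV).astype(int);H,S,V=hsv[...,0],hsv[...,1],hsv[...,2];X,Y,Z=W[...,0],W[...,1],W[...,2]
rect(W,(X>.43)&(X<.52)&(abs(Y+.338)<.04)&(Z>.078)&((H<8)|(H>172))&(S>150),'stophead')
E
python3 g.py
```

```text
time_s: 46.12
position: [0.4763, -0.3398, 0.2558]
eef_rot: [180.0, 0.0, 135.3]
contact_force: [0.6, -0.6, 0.6]
gripper_width: 0.0699
stophead 231 rect c [ 476.2 -341.5] size [35.5 32.1] ang 85.43 z med 99.7 mean [ 476.2 -344.4   99.3]
t 46.17 pos [ 478.6 -341.6  262.6] rpy [179.9   0.4 135.3] F [ 3.2 -3.1  8.2] w 69.7 j [-38.   8. 111.   0.  60. -83.]
```

View pics/side16.png

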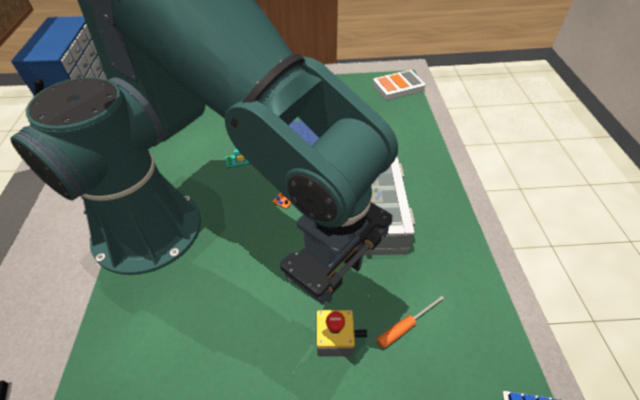

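The stop at side (335,321) is up again (99.7 mm against 100.1 at the start). A last check of the box, then I hand in.

```bash
python3 -m inch '[{"dp":[0,0,-0.02],"delta_rot":[0,0,0]},{"dp":[0,0,0],"delta_rot":[0,0,0]},{"dp":[0,0,0],"delta_rot":[0,0,0]},{"dp":[0,0,0],"delta_rot":[0,0,0]}]';python3 - <<'E'
from m import *
f=grab('top','top16.png');W=cloud(f);hsv=cv2.cvtColor(f['frame'],cv2.COLOR_RGB2HSV).astype(int);H,S,V=hsv[...,0],hsv[...,1],hsv[...,2]
X,Y,Z=W[...,0],W[...,1],W[...,2]
q=(X>.43)&(X<.52)&(abs(Y-.008)<.03)&(H>12)&(H<30)&(S>90)&(Z>.03)&(Z<.16)
rect(W,q&(X<.475),'tab')
q=(S<60)&(V>150)&(abs(Y)<.14)&(X>.49)&(X<.7)&(Z>.08)&(Z<.13)
p=W[q]; print(np.polyfit(p[:,0],p[:,2],1),np.median(p[:,2]))
o=manip.get_obs();print(o['time_s'],o['contact_force'],abs(o['dq']).max())
E
```

```text
time_s: 46.68
position: [0.4761, -0.3397, 0.2728]
eef_rot: [-180.0, -0.1, 135.3]
contact_force: [-0.1, 0.2, 0.1]
gripper_width: 0.0697
tab 64 rect c [467.4   9.5] size [27.  14.9] ang 89.73 z med 51.2 mean [466.1   9.3  51.2]
[2.77459776e-05 9.51230320e-02] 0.09527318493550185
46.725 [ 0.11323934 -0.21405681 -0.94067742] 0.26221736788915945
```

View pics/top16.png

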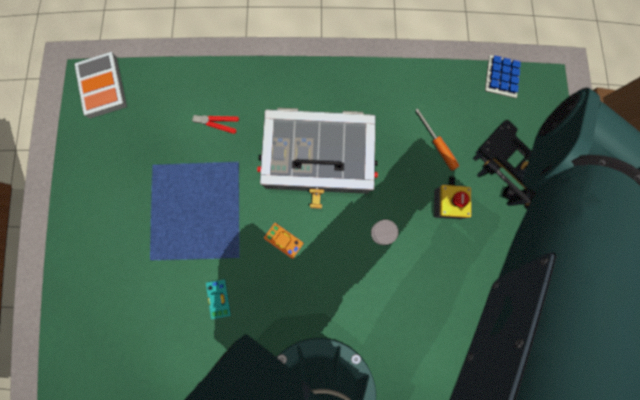

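The lid is shut with the boards visible at top (281,155) and (304,155). The hasp is down at (316,198), and the cutters, screwdriver and reel are where they were.

```bash
python3 -c "
from station import manip
print(manip.sign_off())"
```

```text
the job is handed in; nothing more can be done
None
```

I did the whole sequence in the required order and handed the job in at about 47 s. Only two boards were on the mat, and both are now in the box, in the two bays at its +y end. No verdict is reported at hand-in, so what follows is from my own measurements.

**Final checks**
- **Stop:** its head measured 99.7 mm high, against 100.1 mm at the start and about 93–94 mm when latched, so it has popped up.
- **Lid:** it measured flat, with its top at 95 mm.
- **Hasp:** the tab read the same position and height as before I touched it.
- **Boards:** before I shut the lid, both lay level, each in its own bay. After that I saw them only through the pane, undisturbed.
- **Left alone:** the cutters, screwdriver and solder reel look unmoved in the last picture. I did not measure them again.
- **Robot:** it ended clear of everything with no contact force.

No check failed. Two contacts were firmer than intended: about 52 N when bottoming the stop, and about 84 N for a moment when the fingers first met the lid edge. Both were on the closed fingers and below the 120 N wrist limit. I saw no board knocked aside and no slackening of the grip.

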